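# Make up a brake relining kit from the tilting rivet bin

### The job

Make up the relining kit: stand the aluminium catch tin inside the yellow outline on the foot of the green rivet bin's bracket, swing the bin over by its lever until the mouth points down and every rivet has dropped into the tin, then swing the bin right back upright. Put the tin with all the rivets in the big crosswise compartment of the wooden kit board, and lay each brown friction block on the bench flat in a block compartment of its own; if a rivet or block goes astray, put it where it belongs. Leave the plug gauge, the pad template and the oil can alone.

Things in the scene. Friction and masses are not known exactly. Their poses are not given: they have to be found in the camera images.
- bracket: dark steel pivot bracket of the green bin; fixed. Origin on the bench under the axle, z up; -x is the pouring direction, the axle runs along y, 150 mm above the bench. Foot: plate 4 mm thick, 124 mm wide, from 110 mm behind (+x) to 160 mm in front (-x). Two 6 mm cheek plates stand at y = +-49 mm, x within +-28 mm, 178 mm high
- tin_spot (a point): centre of the yellow outline (inner 114 x 76 mm, long side along the bracket's x) on top of the bracket's foot, 95 mm in front of the axle, 4 mm above the bench: the tin stands here, long side along the bracket's x. The upright bin's front is 62 mm behind this point and 253 mm high: from above there is room for a gripper that closes along the bracket's y
- bin (a joint): tilt of the green steel bin (86 mm wide; upright it reaches 88 mm behind the axle, 33 mm in front, 125 mm above; spout 56 mm wide at the front top edge): 0 = upright, mouth up; grows as it tips forward over the spot; stop at 2.42 rad. Stiff, stays where left, 5 to 15 N at the lever grip. Rivets slide out from about 1.7 rad; at the stop it empties, spout 10 mm above the rim of a tin on the spot
- bin_grip (a point): middle of the round black grip of the tilt lever (bar 16 mm thick, 58 mm long, parallel to the axle, outer end free), 98 mm along the bracket's +y from its middle plane and 90 mm from the axle line. Bin upright: the lever leans 1.22 rad from vertical to the back (bracket +x); as the bin tips the grip goes over the top and forward by the angle bin
- tin: open aluminium catch tin 110 x 70 x 40 mm high (x, y, z), walls and floor 3 mm, 180 g; origin at the centre of its underside, x along its long side. It can be gripped across its 70 mm width
- rivet1: steel pad rivet, 24 mm long, 20 g; origin at its middle, x along it, the 17 mm head (5 mm thick) at -x, shank 10 mm in diameter. Starts in the bin. May be absent (4 to 6 are there)
- rivet2: steel pad rivet, 24 mm long, 20 g; origin at its middle, x along it, the 17 mm head (5 mm thick) at -x, shank 10 mm in diameter. Starts in the bin. May be absent (4 to 6 are there)
- rivet3: steel pad rivet, 24 mm long, 20 g; origin at its middle, x along it, the 17 mm head (5 mm thick) at -x, shank 10 mm in diameter. Starts in the bin. May be absent (4 to 6 are there)
- rivet4: steel pad rivet, 24 mm long, 20 g; origin at its middle, x along it, the 17 mm head (5 mm thick) at -x, shank 10 mm in diameter. Starts in the bin. May be absent (4 to 6 are there)
- rivet5: steel pad rivet, 24 mm long, 20 g; origin at its middle, x along it, the 17 mm head (5 mm thick) at -x, shank 10 mm in diameter. Starts in the bin. May be absent (4 to 6 are there)
- rivet6: steel pad rivet, 24 mm long, 20 g; origin at its middle, x along it, the 17 mm head (5 mm thick) at -x, shank 10 mm in diameter. Starts in the bin. May be absent (4 to 6 are there)
- kit_board: wooden kit board 290 x 132 mm (x, y), fixed, does not move; origin at the centre of its underside. Floor 4 mm above the bench; strips around and between the compartments rise 7 mm above the floor. Four block compartments 88 x 52 mm with their long side along x, in two rows; one tin compartment 82 mm (x) by 124 mm (y) at the +x end
- bay1 (a point): centre of a block compartment's floor, at x = -97 mm, y = 36 mm of the board
- bay2 (a point): centre of a block compartment's floor, at x = -97 mm, y = -36 mm of the board
- bay3 (a point): centre of a block compartment's floor, at x = -5 mm, y = 36 mm of the board
- bay4 (a point): centre of a block compartment's floor, at x = -5 mm, y = -36 mm of the board
- tin_bay (a point): centre of the tin compartment's floor, at x = 100 mm, y = 0 of the board; the tin lies in it with its long side along the board's y
- block1: brown friction block 80 x 44 x 22 mm (x, y, z), 155 g, origin at its centre; either face may be up and either end first. May be absent (3 or 4 are there)
- block2: brown friction block 80 x 44 x 22 mm (x, y, z), 155 g, origin at its centre; either face may be up and either end first. May be absent (3 or 4 are there)
- block3: brown friction block 80 x 44 x 22 mm (x, y, z), 155 g, origin at its centre; either face may be up and either end first. May be absent (3 or 4 are there)
- block4: brown friction block 80 x 44 x 22 mm (x, y, z), 155 g, origin at its centre; either face may be up and either end first. May be absent (3 or 4 are there)
- plug_gauge: brass plug gauge, 103 mm long, hexagonal handle 18 mm; bystander, origin under its middle
- pad_template: aluminium pad template, plate 95 x 50 x 5 mm with a small upturned tab; bystander, origin under its middle
- oil_can: small red oil can with a thin spout, 64 mm in diameter, 150 mm high; bystander, origin under its middle
Mind the look-alikes: they are no part of the job. What is shaped like the block3 but blue is not meant.

How it is judged:
By the outcome, as a careful person would: the job done as asked, in the order asked, and still so for the second after the job is handed in, with the robot touching nothing.
Of block1, block2, block3, block4 only 3 to 4 are there at a start; the rules pass over those that are not, and their reading is None.
Of rivet1, rivet2, rivet3, rivet4, rivet5, rivet6 only 4 to 6 are there at a start; the rules pass over those that are not, and their reading is None.
At some moment in a run one of block1, block2, block3, block4 may be knocked a few centimetres aside while the robot is not near it.
Once in a run the grip may slacken for a moment while it holds something.
It also fails if it takes over 208 s, if anything falls off the work surface, if the arm or the gripper's body presses on something with over 40 N, if the wrist force passes 120 N, or if a joint passes its speed limit or range.

### The arm

A 6-joint arm with a two-finger parallel gripper is mounted at the origin on the work surface. World frame = base frame: x ahead of the robot, y to its left, z up, the work surface at z = 0. Lengths are in m, angles in rad, forces in N, time in s.
With the tool pointing down it reaches from about 0.325 to 0.775 m from the base axis. Payload 5.5 kg.
Tool frame: the origin (TCP) lies at the centre of the arm's flange, where the gripper is bolted on; the fingertips stand 173 mm ahead of it and the grasp point (between the pads) lies 155 mm ahead of it (bot.hold_point_z is the distance from the TCP to the grasp point, in m); z points along the fingers, y is the direction in which the jaws open and shut (so a half turn about z gives the same grasp; the last joint's range is limited). The gripper opens to 85 mm and grips with 20 to 120 N. Pads are 22 mm wide; open, the fingers measure 114 mm over their backs; the gripper's body (76 mm by 85 mm) begins 54 mm behind the grasp point. The pads swing forward as they close: fully open they stand 13 mm farther back than shut.
Start: joints at [1.278, 0.091, 1.231, -0, 1.82, -0.057], TCP at [0.14, 0.583, 0.405] pointing down, gripper open.
Joint ranges: [-2.87, 2.87], [-0.86, 2.18], [0.17, 2.46], [-1.51, 4.65], [0.06, 2.69], [-2.65, 2.65]. Speed limits (rad/s): [2.57, 2.57, 3.01, 3.14, 3.14, 3.14].

### API

Orientations are given as a unit quaternion [w, x, y, z].
In Python, from plant import bot gives the robot as it stands.
- The arm moves only by the tool step_arm, never from a script. Its argument "commands" is a list of rows, each a list of 5 numbers: the closure, from 0 (fully open) to 1 (shut), then the shift along the tool's x, y, z in units of 1 m (1.0 is 1 m), then the turn about the tool's z in units of 180 degrees (1.0 is 180 degrees). In form: [[hand, dx, dy, dz, spin], ...]. A call has 1 to 10 rows; each row is the pose to reach, as a shift and turn from the pose commanded when the call began, along the tool's axes at that moment, turning the shorter way round; what a row does not reach only later rows make up. A row lasts 1/12 s, in which the tool goes at most 41.7 mm and 7.16 degrees, less where a joint would pass 70% of its speed; a pose out of reach is approached as far as the arm can. A call with a number of a shift or a turn outside -1 to 1 is refused whole. A call with a gripper value outside its range is refused whole. The fingers move at their own pace and stop on an object; the grip force is fixed at half the most. Time passes only in rows, so rows that repeat a pose let the fingers close. It gives the time, the measured TCP pose, the force and the opening at its end, in the units of the state.
- bot.get_obs(): the state, without advancing time (a new reading comes with each control period).
- bot.read_camera(name): name is "scene" or "top" or "wrist"; returns the picture (420x560x3 uint8, red, green, blue); there is no depth.
- bot.calibration(name): a dict with "camera_matrix" (3x3 intrinsics, pixels), "eye" and "rotation" of the camera in the world. Camera axes: x right, y down, z forward; pixel columns grow to the right and rows downward; lengths in m; the calibration is good to about 2 mm. The wrist camera is an equidistant fisheye: a pixel r from the principal point sees the ray r / f radians off the axis. A picture is of the moment at which its call begins: read the wrist's pose just before it. calibration takes no time and is no camera call; for the wrist camera it gives the pose at the moment of the call.
- bot.finish_job(): hands the job in, once; it reports no verdict.
The state is a dict: "time": time; "q": joint angles; "dq": joint speeds; "tau": joint torques, N m; "tcp_pos": TCP position; "orientation": TCP orientation; "contact_force": force on the tool from outside, world axes, zero at the start; "moment": the same for the moment, N m; "grip_width": finger opening in m.
Only numpy, scipy, OpenCV 4.12 (cv2) and the standard library are available. Lean on these libraries where they do the work, as an engineer would, in place of code of your own. Each camera call takes 0.05 s, during which the arm holds its last target. There are 200 camera calls.

## Working session

There is one attempt and no reset: what is moved stays moved. The work goes in short steps, Python scripts to look and compute and a tool call to move; the robot and the scene stay as the last step left them, time stands still between calls to the robot, and variables do not carry over. Pictures are saved under pics/ and viewed, about 12 in all and at most 16, crops included, and the job is handed in when it is done.

Besides the shell and the picture viewer there is one more tool, called after "Emit:" by a JSON object that holds its "op" and its "data", one argument or row to a line. step_arm: Moves the arm, as the interface text tells. Shifts and turns lie within -1 to 1; 1 stands for 1 m of shift or 180 degrees of turn. Its arguments: {"type":"object","properties":{"commands":{"type":"array","items":{"type":"array","items":{"type":"number","minimum":-1,"maximum":1}}}},"required":["commands"]}

```bash
mkdir -p pics && ls && python3 - <<'E'
from plant import bot
import cv2,numpy as np
for n in ["top","scene"]:
    im=bot.read_camera(n); cv2.imwrite(f"pics/{n}0.png",im[:,:,::-1])
    c=bot.calibration(n); print(n,np.round(c["camera_matrix"],1).tolist(),np.round(c["eye"],3),np.round(c["rotation"],3).tolist())
print(bot.get_obs(),bot.hold_point_z)
E
```

```text
pics
top [[506.1, 0.0, 289.6], [0.0, 506.1, 211.6], [0.0, 0.0, 1.0]] [ 0.241 -0.002  1.555] [-0.085, 0.743, -0.659, 0.08]
scene [[397.3, 0.0, 287.0], [0.0, 397.3, 207.0], [0.0, 0.0, 1.0]] [0.899 0.383 0.896] [-0.107, 0.343, 0.891, -0.277]
{'time': 0.1, 'q': array([ 1.27832029e+00,  9.17927486e-02,  1.23175917e+00, -2.85042115e-06,
        1.81979832e+00, -5.67424017e-02]), 'dq': array([-0.00015734, -0.0014277 , -0.00236241,  0.00085793,  0.00290671,
       -0.00071374]), 'tau': array([ 2.02972500e-03, -4.60217857e+01, -4.19216073e+01, -1.20587647e-04,
        1.06008915e-02,  6.13988595e-05]), 'tcp_pos': array([0.14017659, 0.58345208, 0.40366173]), 'orientation': array([-1.51306945e-04,  1.17594397e-01,  9.93061320e-01, -8.65674328e-04]), 'contact_force': array([-0.31417348,  0.14306713, -0.13062754]), 'moment': array([0.04766572, 0.00190129, 0.01745454]), 'grip_width': 0.08577365827531755} 0.1547
```

View pics/top0.png

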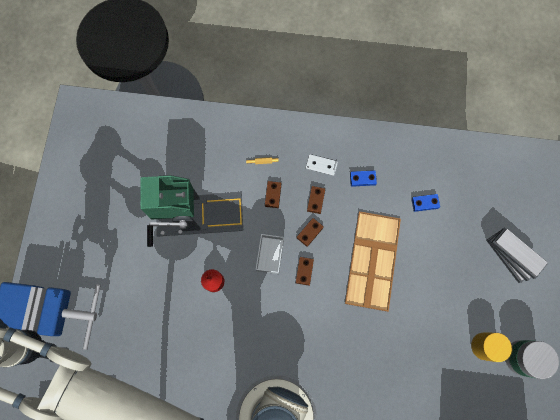

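View pics/scene0.png

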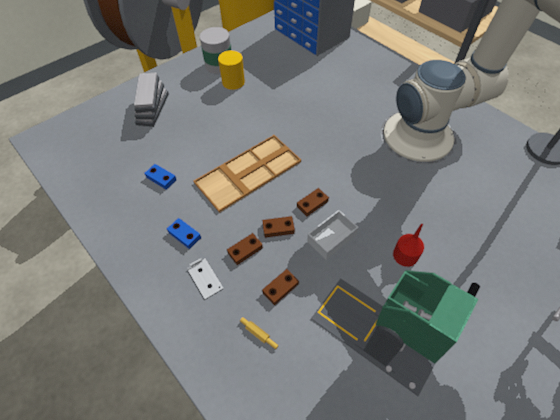

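```bash
cat > h.py <<'E'
import numpy as np, cv2
from scipy.spatial.transform import Rotation as R
from plant import bot
def Q(q): q=np.asarray(q); return R.from_matrix(q) if q.shape==(3,3) else R.from_quat(q,scalar_first=True)
def ray2plane(c,uv,z,fish=False):
    uv=np.atleast_2d(np.asarray(uv,float)); K=c["camera_matrix"]
    x=(uv[:,0]-K[0,2])/K[0,0]; y=(uv[:,1]-K[1,2])/K[1,1]
    if fish:
        r=np.hypot(x,y)+1e-12; d=np.c_[x/r*np.sin(r),y/r*np.sin(r),np.cos(r)]
    else: d=np.c_[x,y,np.ones_like(x)]
    d=Q(c["rotation"]).apply(d); e=np.asarray(c["eye"])
    return e+d*((z-e[2])/d[:,2])[:,None]
MASK={"brown":lambda h,s,v:((h<14)|(h>172))&(s>110)&(v>35)&(v<150),
 "yellow":lambda h,s,v:(h>15)&(h<32)&(s>130)&(v>120),
 "wood":lambda h,s,v:(h>8)&(h<26)&(s>60)&(v>140),
 "blue":lambda h,s,v:(h>100)&(h<125)&(s>170)&(v>100)}
def blobs(im,col,amin=60):
    h,s,v=[a.astype(int) for a in cv2.split(cv2.cvtColor(im,cv2.COLOR_RGB2HSV))]
    m=MASK[col](h,s,v).astype(np.uint8)
    m=cv2.morphologyEx(m,cv2.MORPH_CLOSE,np.ones((5,5),np.uint8))
    cs,_=cv2.findContours(m,cv2.RETR_EXTERNAL,cv2.CHAIN_APPROX_NONE)
    return [c[:,0,:] for c in cs if cv2.contourArea(c)>amin]
def rect(P):  # min-area rect of world pts -> centre, long, short, yaw of long side (deg, -90..90)
    (cx,cy),(w,h),a=cv2.minAreaRect((np.asarray(P)[:,:2]*1000).astype(np.float32))
    if w<h: w,h,a=h,w,a+90
    return np.round([cx,cy,w,h,(a+90)%180-90],1)
def toolyaw(q): # direction (deg) of tool y in world xy
    y=Q(q).apply([0,1,0]); return np.degrees(np.arctan2(y[1],y[0]))
def plan(x,y,z,yaw=None): # shift in tool axes and spin (units of 180 deg) so that jaw axis (tool y) lies along yaw (deg)
    o=bot.get_obs(); r=Q(o["orientation"]); d=r.inv().apply(np.array([x,y,z])-o["tcp_pos"])
    s=None
    if yaw is not None:
        s=-((yaw-toolyaw(o["orientation"])+90)%180-90)/180
    print("plan",np.round(d,4),None if s is None else round(s,4),"q",np.round(o["q"],2),"t",round(o["time"],2))
def st():
    o=bot.get_obs(); print("t",round(o["time"],2),"p",np.round(o["tcp_pos"],4),"yaw",round(toolyaw(o["orientation"]),1),"F",np.round(o["contact_force"],1),"w",round(o["grip_width"],4),"q",np.round(o["q"],2))
E
python3 - <<'E'
from h import *
c=bot.calibration("top"); im=cv2.imread("pics/top0.png")[:,:,::-1].copy()
print(ray2plane(c,[[278,410],[270,254],[213,281],[150,235]],0))
for col,z in [("brown",.022),("blue",.022),("yellow",.004),("wood",.011)]:
    for b in blobs(im,col): print(col,b.mean(0).round(),rect(ray2plane(c,b,z)))
c2=bot.calibration("wrist"); print(c2)
big=cv2.resize(im[140:320,130:450],None,fx=2.5,fy=2.5,interpolation=cv2.INTER_CUBIC)
cv2.imwrite("pics/top0c.png",big[:,:,::-1])
E
```

```text
[[ 0.02029652 -0.00593882  0.        ]
 [ 0.46791     0.07444541  0.        ]
 [ 0.36479552  0.23673875  0.        ]
 [ 0.48268906  0.45321886  0.        ]]
brown [213. 281.] [365.6 235.2  70.2  60.3  60.9]
brown [304. 271.] [426.6 -36.3  78.8  42.4  -2.7]
brown [309. 232.] [547.7 -39.1  80.2  43.1 -33. ]
brown [316. 199.] [652.8 -47.   82.1  41.8  -4.7]
brown [273. 194.] [6.537e+02 8.890e+01 8.150e+01 4.260e+01 5.000e-01]
blue [ 50. 312.] [2.164e+02 6.987e+02 1.331e+02 5.010e+01 3.000e-01]
blue [ 13. 304.] [220.4 819.3 126.6  91.9   0. ]
blue [426. 202.] [ 684.9 -390.9   78.    45.4  -75.9]
blue [363. 178.] [ 740.3 -188.2   77.5   46.3  -83.1]
yellow [494. 349.] [ 263.9 -626.1  101.3   83.4  -30.4]
yellow [262. 160.] [765.7 138.3  96.7  17.  -83.1]
wood [494. 349.] [ 265.  -625.2   96.9   82.3  -23. ]
wood [373. 261.] [ 485.6 -242.6  290.7  131.8   -3.4]
wood [262. 160.] [763.4 137.7 102.7  16.9 -83.1]
{'camera_matrix': array([[325.1922621 ,   0.        , 278.31941573],
       [  0.        , 325.1922621 , 210.80708015],
       [  0.        ,   0.        ,   1.        ]]), 'eye': array([0.06318452, 0.60106867, 0.37307227]), 'rotation': array([0.12236614, 0.77550672, 0.61198352, 0.09535215])}
```

View pics/top0c.png

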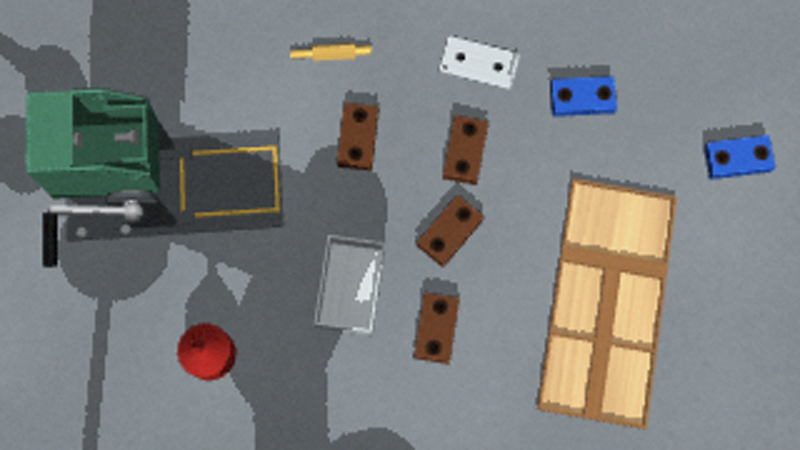

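```bash
python3 - <<'E'
from h import *
c=bot.calibration("top"); im=cv2.imread("pics/top0.png")[:,:,::-1].copy()
hsv=cv2.cvtColor(im,cv2.COLOR_RGB2HSV)[180:240,185:255].astype(int)
m=(hsv[...,0]>14)&(hsv[...,0]<34)&(hsv[...,1]>110)&(hsv[...,2]>70)
v,u=np.nonzero(m); P=np.c_[u+185,v+180]; print(len(P),"outline outer",rect(ray2plane(c,P,.004)))
t=np.array([[330,237],[383,243],[372,333],[316,325]])/2.5+[130,140]
r=rect(ray2plane(c,t,.04)); print("tin",r)
plan(r[0]/1e3,r[1]/1e3,.33,r[4]+90); st()
E
```

```text
187 outline outer [580.7 243.4 122.6  85.  -79.2]
tin [463.6  71.7 110.   67.7  -1.3]
plan [-0.434  -0.4219  0.0744] -0.0678 q [ 1.28  0.09  1.23 -0.    1.82 -0.06] t 0.1
t 0.1 p [0.1402 0.5835 0.4037] yaw 76.5 F [-0.3  0.1 -0.1] w 0.0858 q [ 1.28  0.09  1.23 -0.    1.82 -0.06]
```

Emit:
{"op": "step_arm", "data": {
  "commands": [
    [0, -0.217, -0.211, 0, 0],
    [0, -0.217, -0.211, 0, 0],
    [0, -0.217, -0.211, 0, 0],
    [0, -0.217, -0.211, 0, 0],
    [0, -0.217, -0.211, 0, 0],
    [0, -0.217, -0.211, 0, 0],
    [0, -0.217, -0.211, 0, 0],
    [0, -0.217, -0.211, 0, 0]
  ]
}}

```text
time: 0.77
tcp_pos: [0.3038, 0.3239, 0.4046]
orientation: [0.001, 0.12, 0.993, -0.001]
contact_force: [-0.1, 0.7, 0.8]
grip_width: 0.0855
```

Emit:
{"op": "step_arm", "data": {
  "commands": [
    [0, -0.217, -0.211, 0, 0],
    [0, -0.217, -0.211, 0, 0],
    [0, -0.217, -0.211, 0, 0],
    [0, -0.217, -0.211, 0, 0],
    [0, -0.217, -0.211, 0, 0],
    [0, -0.217, -0.211, 0.074, -0.068],
    [0, -0.217, -0.211, 0.074, -0.068],
    [0, -0.217, -0.211, 0.074, -0.068],
    [0, -0.217, -0.211, 0.074, -0.068],
    [0, -0.217, -0.211, 0.074, -0.068]
  ]
}}

```text
time: 1.6
tcp_pos: [0.4638, 0.0707, 0.3282]
orientation: [-0.003, 0.013, 1.0, -0.0]
contact_force: [-0.3, 1.5, -0.5]
grip_width: 0.0854
```

```bash
python3 - <<'E'
from h import *
st(); c=bot.calibration("wrist"); im=bot.read_camera("wrist"); cv2.imwrite("pics/w1.png",im[:,:,::-1]); print(c["eye"],c["rotation"])
import pickle; pickle.dump(c,open("w1.pkl","wb")); st()
E
```

```text
t 1.6 p [0.4638 0.0707 0.3282] yaw 88.5 F [-0.3  1.5 -0.5] w 0.0854 q [ 0.08 -0.27  1.7   0.    1.71 -1.47]
[0.3844659  0.0719404  0.29798031] [0.10928937 0.70729635 0.69023548 0.10659595]
t 1.65 p [0.4636 0.0716 0.33  ] yaw 88.6 F [-0.1  0.3 -0. ] w 0.0853 q [ 0.08 -0.27  1.7   0.    1.71 -1.47]
```

View pics/w1.png

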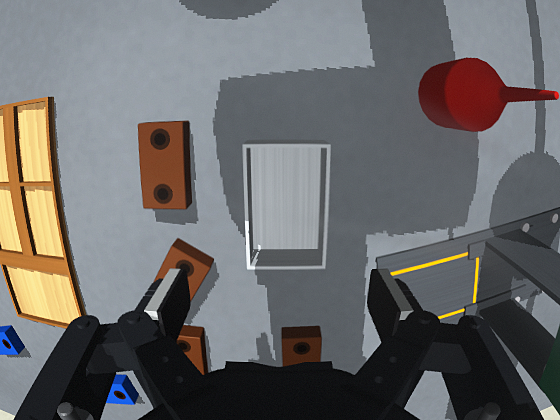

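Emit:
{"op": "step_arm", "data": {
  "commands": [
    [0, -0.06, 0.12, -0.07, 0],
    [0, -0.06, 0.12, -0.07, 0],
    [0, -0.06, 0.12, -0.07, 0],
    [0, -0.06, 0.12, -0.07, 0],
    [0, -0.06, 0.12, -0.07, 0],
    [0, -0.06, 0.12, -0.07, 0]
  ]
}}

```text
time: 2.15
tcp_pos: [0.5258, 0.1927, 0.4026]
orientation: [0.001, 0.009, 1.0, 0.0]
contact_force: [-0.5, -0.2, -0.2]
grip_width: 0.0855
```

```bash
python3 - <<'E'
from h import *
import pickle
c1=pickle.load(open("w1.pkl","rb"))
print("tin",rect(ray2plane(c1,[[243,145],[330,145],[326,269],[247,269]],.04,True)))
st(); c=bot.calibration("wrist"); im=bot.read_camera("wrist"); cv2.imwrite("pics/w2.png",im[:,:,::-1])
pickle.dump(c,open("w2.pkl","wb"))
E
```

```text
tin [466.2  77.3 110.   70.9  -1.4]
t 2.15 p [0.5258 0.1927 0.4026] yaw 89.0 F [-0.5 -0.2 -0.2] w 0.0855 q [ 0.29 -0.02  1.35  0.    1.81 -1.26]
```

View pics/w2.png

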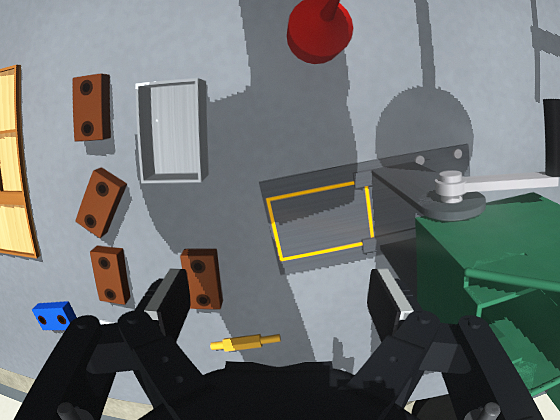

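```bash
python3 - <<'E'
from h import *
import pickle
c=pickle.load(open("w2.pkl","rb")); im=cv2.imread("pics/w2.png")[:,:,::-1].copy()
print("tin",rect(ray2plane(c,[[136,81],[206,79],[207,181],[139,184]],.04,True)))
def yel(im,u0,u1,v0,v1):
    hsv=cv2.cvtColor(im,cv2.COLOR_RGB2HSV)[v0:v1,u0:u1].astype(int)
    m=(hsv[...,0]>18)&(hsv[...,0]<34)&(hsv[...,1]>130)&(hsv[...,2]>90)
    v,u=np.nonzero(m); return np.c_[u+u0,v+v0]
P=yel(im,255,380,170,275); W=ray2plane(c,P,.004,True); print(len(P),"outline",rect(W))
for s in [(266,199),(281,261),(368,187),(374,238),(355,182)]: print(s,ray2plane(c,s,.004,True)[0].round(4))
foot=[(260,183),(284,274),(467,145)]
print(ray2plane(c,foot,.004,True).round(4))
for b in blobs(im,"brown"): print("brown",b.mean(0).round(),rect(ray2plane(c,b,.022,True)))
c1=pickle.load(open("w1.pkl","rb")); im1=cv2.imread("pics/w1.png")[:,:,::-1].copy()
for b in blobs(im1,"brown"): print("brown1",b.mean(0).round(),rect(ray2plane(c1,b,.022,True)))
ct=bot.calibration("top"); it=cv2.imread("pics/top0.png")[:,:,::-1].copy()
W=ray2plane(ct,yel(it,195,250,190,232),.004); print(rect(W)); 
print(ray2plane(ct,np.array([[277,147],[277,209],[193,150],[195,215],[182,158],[184,208],[279,130],[284,221]])/2.5+[130,140],.004).round(4))
E
```

```text
tin [465.8  80.  113.6  79.4  -3.1]
999 outline [580.1 244.7 122.4  84.8 -79.2]
(266, 199) [0.5514 0.1775 0.004 ]
(281, 261) [0.6329 0.194  0.004 ]
(368, 187) [0.5383 0.2993 0.004 ]
(374, 238) [0.6045 0.312  0.004 ]
(355, 182) [0.5321 0.2829 0.004 ]
[[0.5319 0.1711 0.004 ]
 [0.6519 0.1976 0.004 ]
 [0.4826 0.433  0.004 ]]
brown [203. 278.] [650.5  93.6  87.2  47.2   0.9]
brown [110. 274.] [649.1 -40.1  89.2  52.8  -5.1]
brown [100. 203.] [546.3 -32.4  88.3  49.1 -33.4]
brown [ 92. 107.] [427.4 -28.8  79.2  53.8  -4. ]
brown [ 20. 165.] [ 485.3 -186.4  276.4   62.4   -4.3]
brown [318.  29.] [360.9 239.2  72.5  70.8   2.3]
brown1 [301. 345.] [629.3  90.7  59.   42.7   2.3]
brown1 [193. 346.] [636.9 -35.1  76.   30.9  -7.8]
brown1 [184. 268.] [531.5 -26.1  58.3  43.2 -33.2]
brown1 [165. 163.] [427.1 -31.5  79.6  48.5  -2.6]
brown1 [ 21. 167.] [ 414.3 -198.3  132.2   34.5   -3.1]
brown1 [ 61. 211.] [ 473.1 -177.1  252.6   35.8   -3.4]
brown1 [482.  95.] [352.3 284.7 179.6  71.5 -72.1]
[580.8 243.3 122.5  84.7 -79.2]
[[0.631  0.1883 0.004 ]
 [0.5516 0.1771 0.004 ]
 [0.6145 0.2932 0.004 ]
 [0.5318 0.2777 0.004 ]
 [0.6025 0.3053 0.004 ]
 [0.539  0.2927 0.004 ]
 [0.6535 0.1889 0.004 ]
 [0.5374 0.1663 0.004 ]]
```

Emit:
{"op": "step_arm", "data": {
  "commands": [
    [0, 0.039, -0.117, 0, 0.002],
    [0, 0.039, -0.117, 0, 0.002],
    [0, 0.039, -0.117, 0, 0.002],
    [0, 0.039, -0.117, 0.1, 0.002],
    [0, 0.039, -0.117, 0.1, 0.002],
    [0, 0.039, -0.117, 0.14, 0.002],
    [0, 0.039, -0.117, 0.17, 0.002],
    [0, 0.039, -0.117, 0.19, 0.002],
    [0, 0.039, -0.117, 0.205, 0.002],
    [0, 0.039, -0.117, 0.22, 0.002]
  ]
}}

```text
time: 3.03
tcp_pos: [0.483, 0.0736, 0.1784]
orientation: [-0.001, 0.015, 1.0, -0.0]
contact_force: [0.6, 0.2, 0.2]
grip_width: 0.0851
```

Emit:
{"op": "step_arm", "data": {
  "commands": [
    [0, 0, 0, 0.002, 0],
    [0.4, 0, 0, 0.002, 0],
    [0.6, 0, 0, 0.002, 0],
    [1, 0, 0, 0.002, 0],
    [1, 0, 0, 0.002, 0],
    [1, 0, 0, 0.002, 0],
    [1, 0, 0, 0.002, 0],
    [1, 0, 0, 0.002, 0]
  ]
}}

```text
time: 3.7
tcp_pos: [0.4849, 0.0742, 0.1794]
orientation: [0.001, 0.014, 1.0, -0.0]
contact_force: [0.1, -1.8, 2.9]
grip_width: 0.0689
```

```bash
python3 - <<'E'
from h import *
st(); im=bot.read_camera("wrist"); cv2.imwrite("pics/w3.png",im[:,:,::-1])
E
```

```text
t 3.7 p [0.4849 0.0742 0.1794] yaw 88.4 F [ 0.1 -1.8  2.9] w 0.0689 q [ 0.08 -0.13  1.85 -0.    1.42 -1.46]
```

View pics/w3.png

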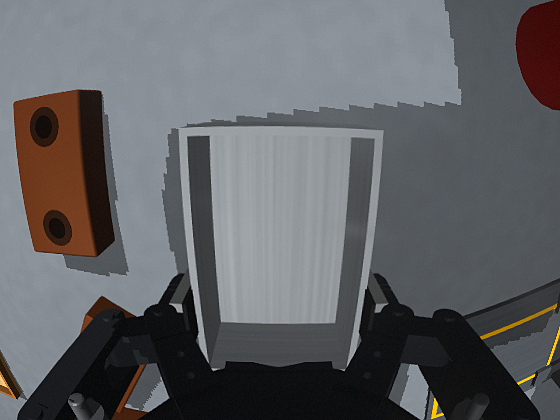

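```bash
cat >> h.py <<'E'
def planoff(tx,ty,ox,oy,z,yaw,z_only=None):
    """TCP target so that a thing at tool offset (ox,oy) comes to (tx,ty) with jaws along yaw"""
    a=np.radians(yaw); y=np.array([np.cos(a),np.sin(a)]); x=np.array([-y[1],y[0]])
    p=np.array([tx,ty])-ox*x-oy*y; print("TCP",p.round(4)); plan(p[0],p[1],z,yaw)
E
python3 - <<'E'
from h import *
c=bot.calibration("wrist"); o=bot.get_obs(); r=Q(o["orientation"])
for uv in [(186,132),(378,133),(280,128)]:
    print(r.inv().apply(ray2plane(c,uv,.04,True)[0]-o["tcp_pos"]).round(4))
planoff(.5803,.2443,.020,.0,.245,10.8)
E
```

```text
[ 0.0723 -0.0322  0.1393]
[0.0721 0.0334 0.1393]
[ 0.073  -0.0002  0.1393]
TCP [0.584  0.2247]
plan [-0.0949  0.1532 -0.0655] 0.4309 q [ 0.08 -0.13  1.85 -0.    1.42 -1.46] t 3.75
```

Emit:
{"op": "step_arm", "data": {
  "commands": [
    [1, 0, 0, -0.03, 0],
    [1, 0, 0, -0.065, 0],
    [1, -0.03, 0.04, -0.065, 0.04],
    [1, -0.06, 0.08, -0.065, 0.08],
    [1, -0.08, 0.12, -0.065, 0.12],
    [1, -0.095, 0.145, -0.065, 0.16],
    [1, -0.095, 0.145, -0.065, 0.2],
    [1, -0.095, 0.145, -0.065, 0.24],
    [1, -0.095, 0.145, -0.065, 0.27],
    [1, -0.095, 0.145, -0.065, 0.3]
  ]
}}

```text
time: 4.58
tcp_pos: [0.5837, 0.217, 0.2424]
orientation: [-0.001, 0.468, 0.883, -0.001]
contact_force: [0.8, -0.3, -1.6]
grip_width: 0.0691
```

Emit:
{"op": "step_arm", "data": {
  "commands": [
    [1, 0, 0, 0, 0.03],
    [1, 0, 0, 0, 0.06],
    [1, 0, 0, 0, 0.09],
    [1, 0, 0, 0, 0.12],
    [1, 0, 0, 0, 0.131],
    [1, 0, 0, 0, 0.131],
    [1, 0, 0, 0, 0.131]
  ]
}}

```text
time: 5.17
tcp_pos: [0.5837, 0.2165, 0.2431]
orientation: [-0.0, 0.637, 0.771, -0.0]
contact_force: [0.8, -0.6, -2.3]
grip_width: 0.0693
```

```bash
python3 - <<'E'
from h import *
st(); im=bot.read_camera("wrist"); cv2.imwrite("pics/w4.png",im[:,:,::-1]); planoff(.5803,.2443,.0185,.0003,.187,10.8)
E
```

```text
t 5.17 p [0.5837 0.2165 0.2431] yaw 10.9 F [ 0.8 -0.6 -2.3] w 0.0693 q [ 0.3   0.18  1.42 -0.    1.54  0.11]
TCP [0.5835 0.2261]
plan [0.0095 0.0017 0.0562] 0.0004 q [ 0.3   0.18  1.42 -0.    1.54  0.11] t 5.22
```

View pics/w4.png

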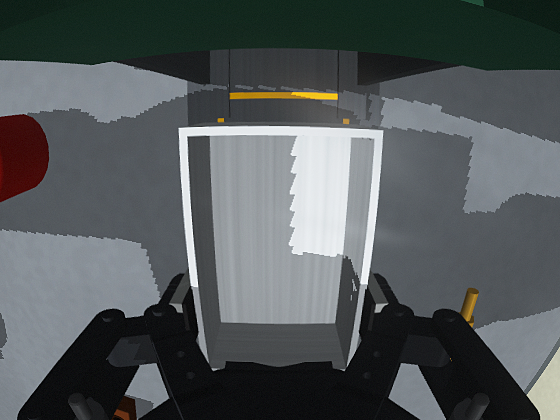

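Emit:
{"op": "step_arm", "data": {
  "commands": [
    [1, 0.0095, 0.0015, 0.0, 0],
    [1, 0.0095, 0.0015, 0.02, 0],
    [1, 0.0095, 0.0015, 0.04, 0],
    [1, 0.0095, 0.0015, 0.05, 0],
    [1, 0.0095, 0.0015, 0.055, 0],
    [1, 0.0095, 0.0015, 0.057, 0],
    [1, 0.0095, 0.0015, 0.0585, 0],
    [1, 0.0095, 0.0015, 0.0585, 0],
    [1, 0.0095, 0.0015, 0.0585, 0]
  ]
}}

```text
time: 5.97
tcp_pos: [0.5838, 0.2262, 0.1864]
orientation: [0.0, 0.638, 0.77, 0.001]
contact_force: [-1.0, -0.1, -2.1]
grip_width: 0.0688
```

```bash
python3 - <<'E'
from h import *
st(); c=bot.calibration("wrist"); im=bot.read_camera("wrist"); cv2.imwrite("pics/w5.png",im[:,:,::-1])
hsv=cv2.cvtColor(im,cv2.COLOR_RGB2HSV).astype(int); m=(hsv[...,0]>18)&(hsv[...,0]<34)&(hsv[...,1]>130)&(hsv[...,2]>90); m[170:]=0
v,u=np.nonzero(m); o=bot.get_obs(); P=ray2plane(c,np.c_[u,v],.004,True)-o["tcp_pos"]; P=Q(o["orientation"]).inv().apply(P); print(len(u),u.min(),u.max(),v.min(),v.max()); print(P.min(0),P.max(0))
planoff(.5803,.2443,.0185,.0003,.187,10.8)
E
```

```text
t 5.97 p [0.5838 0.2262 0.1864] yaw 10.8 F [-1.  -0.1 -2.1] w 0.0688 q [0.32 0.22 1.47 0.   1.44 0.13]
1294 206 352 106 116
[ 0.07572979 -0.0344174   0.18237461] [0.07993765 0.03388752 0.18250283]
TCP [0.5835 0.2261]
plan [-0.     -0.0003 -0.0006] -0.0001 q [ 0.32  0.22  1.47 -0.    1.44  0.13] t 6.02
```

View pics/w5.png

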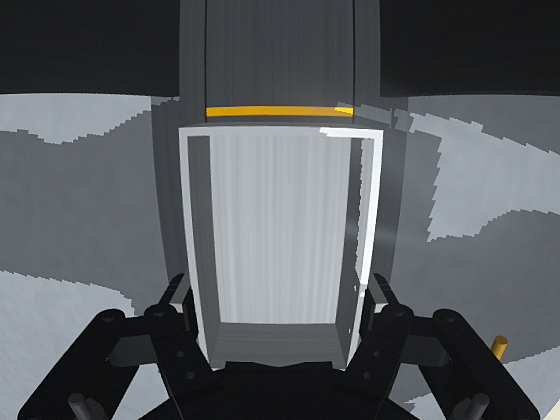

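Emit:
{"op": "step_arm", "data": {
  "commands": [
    [1, 0, 0, 0.001, 0],
    [1, 0, 0, 0.002, 0],
    [1, 0, 0, 0.003, 0],
    [1, 0, 0, 0.003, 0],
    [1, 0, 0, 0.003, 0]
  ]
}}

```text
time: 6.43
tcp_pos: [0.5836, 0.2261, 0.1834]
orientation: [0.0, 0.638, 0.77, 0.001]
contact_force: [-2.5, -0.5, 5.5]
grip_width: 0.069
```

Emit:
{"op": "step_arm", "data": {
  "commands": [
    [0.1, 0, 0, 0, 0],
    [0, 0, 0, 0, 0],
    [0, 0, 0, 0, 0],
    [0, 0, 0, 0, 0],
    [0, 0, 0, -0.01, 0],
    [0, 0, 0, -0.03, 0],
    [0, 0, 0, -0.06, 0]
  ]
}}

```text
time: 7.02
tcp_pos: [0.5826, 0.2258, 0.2398]
orientation: [-0.002, 0.637, 0.77, -0.003]
contact_force: [1.4, -0.4, 0.1]
grip_width: 0.0854
```

```bash
python3 - <<'E'
from h import *
st(); im=bot.read_camera("top"); cv2.imwrite("pics/top1.png",im[:,:,::-1])
ex=np.array([-.1874,.9823]); ey=np.array([-.9823,-.1874]); A=np.array([.5625,.3376])
g=A+.103*ey+.0845*ex; print("grip",g); print("check top",ray2plane(bot.calibration("top"),[150,235],.181))
# black grip in top image
hsv=cv2.cvtColor(im,cv2.COLOR_RGB2HSV).astype(int); m=np.zeros(hsv.shape[:2],bool); m[220:252,140:162]=hsv[220:252,140:162,2]<40
v,u=np.nonzero(m); print(len(u),rect(ray2plane(bot.calibration("top"),np.c_[u,v],.185)))
E
```

```text
t 7.02 p [0.5826 0.2258 0.2398] yaw 10.8 F [ 1.4 -0.4  0.1] w 0.0854 q [ 0.32  0.19  1.42 -0.    1.54  0.13]
grip [0.4454878  0.40130215]
check top [[0.45453745 0.40025303 0.181     ]]
103 [452.4 400.2  53.8  13.7  10.3]
```

Emit:
{"op": "step_arm", "data": {
  "commands": [
    [0, 0, 0, -0.22, 0],
    [0, 0, 0, -0.22, 0],
    [0, 0, 0, -0.22, 0],
    [0, 0, 0, -0.22, 0],
    [0, 0, 0, -0.22, 0],
    [0, 0, 0, -0.22, 0],
    [0, 0.1, -0.05, -0.22, 0],
    [0, 0.1, -0.05, -0.22, 0],
    [0, 0.1, -0.05, -0.22, 0],
    [0, 0.1, -0.05, -0.22, 0]
  ]
}}

```text
time: 7.9
tcp_pos: [0.5124, 0.3185, 0.4637]
orientation: [-0.001, 0.635, 0.772, 0.001]
contact_force: [0.4, 0.2, 1.1]
grip_width: 0.0854
```

Emit:
{"op": "step_arm", "data": {
  "commands": [
    [0, 0.097, -0.05, 0, -0.4],
    [0, 0.097, -0.05, 0, -0.4],
    [0, 0.097, -0.05, 0, -0.4],
    [0, 0.097, -0.05, 0, -0.4],
    [0, 0.097, -0.05, 0, -0.4],
    [0, 0.097, -0.05, 0, -0.4],
    [0, 0.097, -0.05, 0, -0.4],
    [0, 0.097, -0.05, 0, -0.4],
    [0, 0.097, -0.05, 0, -0.4],
    [0, 0.097, -0.05, 0, -0.4]
  ]
}}

```text
time: 8.73
tcp_pos: [0.4486, 0.4004, 0.4629]
orientation: [0.0, 0.063, 0.998, 0.0]
contact_force: [-1.1, 0.1, 0.5]
grip_width: 0.0854
```

Emit:
{"op": "step_arm", "data": {
  "commands": [
    [0, 0, 0, 0, -0.1],
    [0, 0, 0, 0, -0.1],
    [0, 0, 0, 0, -0.1],
    [0, 0, 0, 0, -0.1],
    [0, 0, 0, 0, -0.1],
    [0, 0, 0, 0, -0.1]
  ]
}}

```text
time: 9.23
tcp_pos: [0.4485, 0.4006, 0.4625]
orientation: [0.0, -0.09, 0.996, 0.0]
contact_force: [0.7, -1.3, -1.0]
grip_width: 0.0852
```

```bash
python3 - <<'E'
from h import *
st(); c=bot.calibration("wrist"); im=bot.read_camera("wrist"); cv2.imwrite("pics/w6.png",im[:,:,::-1])
plan(.4475,.4005,.338,100.8)
import pickle; pickle.dump(c,open("w6.pkl","wb"))
E
```

```text
t 9.23 p [0.4485 0.4006 0.4625] yaw 100.3 F [ 0.7 -1.3 -1. ] w 0.0852 q [ 0.67  0.12  1.1  -0.    1.92 -1.08]
plan [ 0.001  -0.      0.1244] -0.0028 q [ 0.67  0.12  1.1  -0.    1.92 -1.08] t 9.28
```

View pics/w6.png

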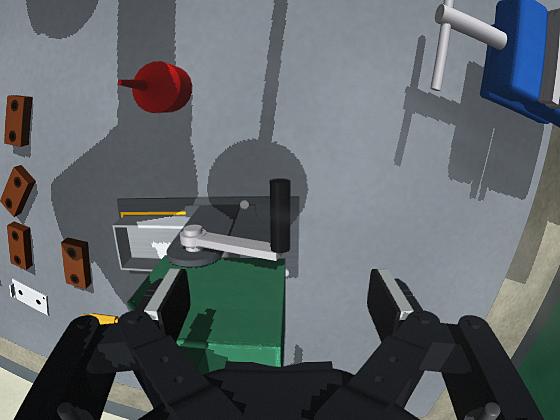

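```bash
python3 - <<'E'
from h import *
import pickle
c=pickle.load(open("w6.pkl","rb")); o=bot.get_obs()
P=ray2plane(c,[(280,180),(280,252),(280,216)],.185,True); print(P.round(4)); print(Q(o["orientation"]).inv().apply(P-o["tcp_pos"]).round(4))
E
```

```text
[[0.424  0.397  0.185 ]
 [0.4843 0.4081 0.185 ]
 [0.453  0.4023 0.185 ]]
[[ 0.0248  0.0007  0.2774]
 [-0.0365  0.0009  0.2774]
 [-0.0047  0.0008  0.2774]]
```

Emit:
{"op": "step_arm", "data": {
  "commands": [
    [0, 0, 0.001, 0.04, -0.002],
    [0, 0, 0.001, 0.08, -0.002],
    [0, 0, 0.001, 0.1, -0.002],
    [0, 0, 0.001, 0.115, -0.002],
    [0.2, 0, 0.001, 0.125, -0.002],
    [0.5, 0, 0.001, 0.128, -0.002],
    [0.6, 0, 0.001, 0.128, -0.002],
    [0.7, 0, 0.001, 0.128, -0.002]
  ]
}}

```text
time: 9.95
tcp_pos: [0.4483, 0.402, 0.3357]
orientation: [0.001, -0.094, 0.996, 0.001]
contact_force: [-0.4, 0.2, 0.5]
grip_width: 0.0387
```

Emit:
{"op": "step_arm", "data": {
  "commands": [
    [1, 0, 0, 0, 0],
    [1, 0, 0, 0, 0],
    [1, 0, 0, 0, 0],
    [1, 0, 0, 0, 0],
    [1, 0, 0, 0, 0],
    [1, 0, 0, 0, 0]
  ]
}}

```text
time: 10.45
tcp_pos: [0.4483, 0.4019, 0.3354]
orientation: [0.001, -0.094, 0.996, 0.001]
contact_force: [1.9, 0.2, 5.2]
grip_width: 0.0145
```

```bash
python3 - <<'E'
from h import *
st()
# arc rows: positions relative to start for tilt b, in tool axes (tool y = bracket +x? , z down)
for n,(b0,b1) in enumerate([(0,.8),(.8,1.6),(1.6,2.41)]):
    for b in np.linspace(b0,b1,11)[1:]:
        f=lambda t:np.array([.09*np.sin(1.22-t),.09*np.cos(1.22-t)])
        d=f(b)-f(b0); print(n,round(b,2),"dy %.4f dz %.4f"%(d[0],-d[1]))
E
```

```text
t 10.45 p [0.4483 0.4019 0.3354] yaw 100.8 F [1.9 0.2 5.2] w 0.0145 q [ 0.67  0.09  1.35 -0.    1.7  -1.08]
0 0.08 dy -0.0027 dz -0.0067
0 0.16 dy -0.0060 dz -0.0131
0 0.24 dy -0.0098 dz -0.0192
0 0.32 dy -0.0140 dz -0.0250
0 0.4 dy -0.0187 dz -0.0305
0 0.48 dy -0.0238 dz -0.0355
0 0.56 dy -0.0293 dz -0.0402
0 0.64 dy -0.0352 dz -0.0444
0 0.72 dy -0.0414 dz -0.0481
0 0.8 dy -0.0478 dz -0.0512
1 0.88 dy -0.0067 dz -0.0027
1 0.96 dy -0.0136 dz -0.0048
1 1.04 dy -0.0206 dz -0.0064
1 1.12 dy -0.0277 dz -0.0074
1 1.2 dy -0.0349 dz -0.0078
1 1.28 dy -0.0421 dz -0.0077
1 1.36 dy -0.0493 dz -0.0069
1 1.44 dy -0.0563 dz -0.0057
1 1.52 dy -0.0633 dz -0.0038
1 1.6 dy -0.0701 dz -0.0014
2 1.68 dy -0.0067 dz 0.0030
2 1.76 dy -0.0130 dz 0.0065
2 1.84 dy -0.0191 dz 0.0105
2 1.92 dy -0.0249 dz 0.0150
2 2.0 dy -0.0302 dz 0.0199
2 2.09 dy -0.0352 dz 0.0253
2 2.17 dy -0.0397 dz 0.0310
2 2.25 dy -0.0437 dz 0.0371
2 2.33 dy -0.0472 dz 0.0435
2 2.41 dy -0.0502 dz 0.0501
```

Emit:
{"op": "step_arm", "data": {
  "commands": [
    [1, 0, -0.0027, -0.0067, 0],
    [1, 0, -0.006, -0.0131, 0],
    [1, 0, -0.0098, -0.0192, 0],
    [1, 0, -0.014, -0.025, 0],
    [1, 0, -0.0187, -0.0305, 0],
    [1, 0, -0.0238, -0.0355, 0],
    [1, 0, -0.0293, -0.0402, 0],
    [1, 0, -0.0352, -0.0444, 0],
    [1, 0, -0.0414, -0.0481, 0],
    [1, 0, -0.0478, -0.0512, 0]
  ]
}}

```text
time: 11.28
tcp_pos: [0.4563, 0.3577, 0.3875]
orientation: [0.002, -0.096, 0.995, 0.005]
contact_force: [0.5, 15.4, 8.1]
grip_width: 0.014
```

```bash
python3 - <<'E'
from h import *
st(); p=bot.get_obs()["tcp_pos"]; ex=np.array([-.1874,.9823]); A=np.array([.5625,.3376]); bx=(p[:2]-A)@ex; print("xb",bx,"z rel",p[2]-.1547-.15, "expect", .09*np.sin(.42),.09*np.cos(.42))
E
```

```text
t 11.28 p [0.4563 0.3577 0.3875] yaw 101.0 F [ 0.5 15.4  8.1] w 0.014 q [ 0.6   0.03  1.32  0.01  1.78 -1.16]
xb 0.03963146675886919 z rel 0.08283869645701572 expect 0.03669844077536131 0.08217800462810775
```

Tracking the arc well, lever force about 15 N. On over the top, then slowly to the stop.

Emit:
{"op": "step_arm", "data": {
  "commands": [
    [1, 0, -0.0067, -0.0027, 0],
    [1, 0, -0.0136, -0.0048, 0],
    [1, 0, -0.0206, -0.0064, 0],
    [1, 0, -0.0277, -0.0074, 0],
    [1, 0, -0.0349, -0.0078, 0],
    [1, 0, -0.0421, -0.0077, 0],
    [1, 0, -0.0493, -0.0069, 0],
    [1, 0, -0.0563, -0.0057, 0],
    [1, 0, -0.0633, -0.0038, 0],
    [1, 0, -0.0701, -0.0014, 0]
  ]
}}

```text
time: 12.12
tcp_pos: [0.4698, 0.2871, 0.3886]
orientation: [0.001, -0.095, 0.995, 0.003]
contact_force: [0.5, 5.0, 6.6]
grip_width: 0.0139
```

Emit:
{"op": "step_arm", "data": {
  "commands": [
    [1, 0, -0.0034, 0.0014, 0],
    [1, 0, -0.0067, 0.003, 0],
    [1, 0, -0.0099, 0.0047, 0],
    [1, 0, -0.013, 0.0065, 0],
    [1, 0, -0.0161, 0.0085, 0],
    [1, 0, -0.0191, 0.0105, 0],
    [1, 0, -0.022, 0.0127, 0],
    [1, 0, -0.0249, 0.015, 0],
    [1, 0, -0.0276, 0.0174, 0],
    [1, 0, -0.0302, 0.0199, 0]
  ]
}}

```text
time: 12.95
tcp_pos: [0.4756, 0.2574, 0.3673]
orientation: [0.001, -0.095, 0.996, 0.002]
contact_force: [0.1, 6.0, 3.5]
grip_width: 0.0139
```

Emit:
{"op": "step_arm", "data": {
  "commands": [
    [1, 0, -0.0026, 0.0027, 0],
    [1, 0, -0.005, 0.0054, 0],
    [1, 0, -0.0073, 0.0082, 0],
    [1, 0, -0.0095, 0.0111, 0],
    [1, 0, -0.0115, 0.0141, 0],
    [1, 0, -0.0135, 0.0172, 0],
    [1, 0, -0.0153, 0.0204, 0],
    [1, 0, -0.017, 0.0236, 0],
    [1, 0, -0.0186, 0.0269, 0],
    [1, 0, -0.02, 0.0302, 0]
  ]
}}

```text
time: 13.78
tcp_pos: [0.4793, 0.2382, 0.337]
orientation: [0.001, -0.095, 0.995, 0.002]
contact_force: [-0.0, 7.4, 5.2]
grip_width: 0.0138
```

```bash
python3 - <<'E'
from h import *
st(); p=bot.get_obs()["tcp_pos"]; ex=np.array([-.1874,.9823]); A=np.array([.5625,.3376]); bx=(p[:2]-A)@ex; z=p[2]-.1547-.15; print("xb",bx,"z",z,"bin~",1.22-np.arctan2(bx,z))
im=bot.read_camera("scene"); cv2.imwrite("pics/s2.png",cv2.resize(im[200:420,240:500],None,fx=2.5,fy=2.5)[:,:,::-1])
E
```

```text
t 13.78 p [0.4793 0.2382 0.337 ] yaw 100.9 F [-0.   7.4  5.2] w 0.0138 q [ 0.4  -0.09  1.53  0.    1.7  -1.36]
xb -0.08204869723115457 z 0.032296781851795936 bin~ 2.4157938563679044
```

View pics/s2.png

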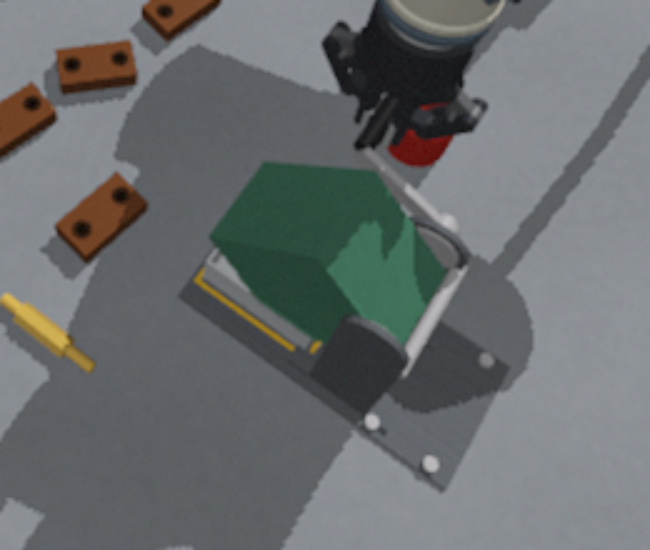

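Emit:
{"op": "step_arm", "data": {
  "commands": [
    [1, 0, -0.001, 0.003, 0],
    [1, 0, -0.001, 0.004, 0],
    [1, 0, -0.001, 0.004, 0],
    [1, 0, -0.001, 0.004, 0],
    [1, 0, -0.001, 0.004, 0],
    [1, 0, -0.001, 0.004, 0],
    [1, 0, -0.001, 0.004, 0],
    [1, 0, -0.001, 0.004, 0],
    [1, 0, -0.001, 0.004, 0],
    [1, 0, -0.001, 0.004, 0]
  ]
}}

```text
time: 14.67
tcp_pos: [0.4795, 0.237, 0.3331]
orientation: [0.001, -0.095, 0.996, 0.002]
contact_force: [0.2, 7.0, 3.8]
grip_width: 0.0142
```

```bash
python3 - <<'E'
from h import *
st(); p=bot.get_obs()["tcp_pos"]; ex=np.array([-.1874,.9823]); A=np.array([.5625,.3376]); bx=(p[:2]-A)@ex; z=p[2]-.1547-.15; print("xb",bx,"z",z,"bin~",1.22-np.arctan2(bx,z))
for n,(b0,b1) in enumerate([(2.42,1.62),(1.62,.82),(.82,0)]):
    f=lambda t:np.array([.09*np.sin(1.22-t),.09*np.cos(1.22-t)])
    print([[1,0,round(float((f(b)-f(b0))[0]),4),round(-float((f(b)-f(b0))[1]),4),0] for b in np.linspace(b0,b1,11)[1:]])
E
```

```text
t 14.67 p [0.4795 0.237  0.3331] yaw 100.9 F [0.2 7.  3.8] w 0.0142 q [ 0.39 -0.09  1.54  0.    1.69 -1.37]
xb -0.08328518267148949 z 0.028440749303313168 bin~ 2.4617261318643653
[[1, 0, 0.0029, -0.0066, 0], [1, 0, 0.0063, -0.0129, 0], [1, 0, 0.0102, -0.019, 0], [1, 0, 0.0145, -0.0247, 0], [1, 0, 0.0193, -0.0301, 0], [1, 0, 0.0245, -0.0351, 0], [1, 0, 0.0301, -0.0396, 0], [1, 0, 0.0361, -0.0436, 0], [1, 0, 0.0423, -0.0472, 0], [1, 0, 0.0488, -0.0503, 0]]
[[1, 0, 0.0067, -0.0025, 0], [1, 0, 0.0137, -0.0045, 0], [1, 0, 0.0207, -0.006, 0], [1, 0, 0.0279, -0.0068, 0], [1, 0, 0.035, -0.0071, 0], [1, 0, 0.0422, -0.0068, 0], [1, 0, 0.0494, -0.006, 0], [1, 0, 0.0564, -0.0045, 0], [1, 0, 0.0634, -0.0025, 0], [1, 0, 0.0701, -0.0, 0]]
[[1, 0, 0.0067, 0.0031, 0], [1, 0, 0.0131, 0.0068, 0], [1, 0, 0.0191, 0.011, 0], [1, 0, 0.0248, 0.0157, 0], [1, 0, 0.0301, 0.0208, 0], [1, 0, 0.035, 0.0264, 0], [1, 0, 0.0394, 0.0323, 0], [1, 0, 0.0433, 0.0386, 0], [1, 0, 0.0467, 0.0451, 0], [1, 0, 0.0495, 0.052, 0]]
```

Emit:
{"op": "step_arm", "data": {
  "commands": [
    [1, 0, 0.0029, -0.0086, 0],
    [1, 0, 0.0063, -0.0149, 0],
    [1, 0, 0.0102, -0.021, 0],
    [1, 0, 0.0145, -0.0267, 0],
    [1, 0, 0.0193, -0.0321, 0],
    [1, 0, 0.0245, -0.0371, 0],
    [1, 0, 0.0301, -0.0416, 0],
    [1, 0, 0.0361, -0.0456, 0],
    [1, 0, 0.0423, -0.0492, 0],
    [1, 0, 0.0488, -0.0523, 0]
  ]
}}

```text
time: 15.5
tcp_pos: [0.4718, 0.2802, 0.3849]
orientation: [-0.0, -0.091, 0.996, -0.006]
contact_force: [2.1, -19.7, 6.5]
grip_width: 0.0135
```

Emit:
{"op": "step_arm", "data": {
  "commands": [
    [1, 0, 0.0067, -0.0025, 0],
    [1, 0, 0.0137, -0.0045, 0],
    [1, 0, 0.0207, -0.006, 0],
    [1, 0, 0.0279, -0.0068, 0],
    [1, 0, 0.035, -0.0071, 0],
    [1, 0, 0.0422, -0.0068, 0],
    [1, 0, 0.0494, -0.006, 0],
    [1, 0, 0.0564, -0.0045, 0],
    [1, 0, 0.0634, -0.0025, 0],
    [1, 0, 0.0701, 0, 0]
  ]
}}

```text
time: 16.33
tcp_pos: [0.4579, 0.351, 0.387]
orientation: [0.001, -0.092, 0.996, -0.002]
contact_force: [0.6, -7.1, 6.5]
grip_width: 0.014
```

```bash
python3 - <<'E'
from h import *
st(); p=bot.get_obs()["tcp_pos"]; ex=np.array([-.1874,.9823]); A=np.array([.5625,.3376]); bx=(p[:2]-A)@ex; z=p[2]-.1547-.15; print("xb",bx,"z",z,"bin~",1.22-np.arctan2(bx,z))
E
```

```text
t 16.33 p [0.4579 0.351  0.387 ] yaw 100.6 F [ 0.6 -7.1  6.5] w 0.014 q [ 0.6   0.03  1.33 -0.    1.79 -1.16]
xb 0.032731826064106635 z 0.08225877635968257 bin~ 0.8412941638546717
```

Emit:
{"op": "step_arm", "data": {
  "commands": [
    [1, 0, 0.0067, 0.0031, 0],
    [1, 0, 0.0131, 0.0068, 0],
    [1, 0, 0.0195, 0.011, 0],
    [1, 0, 0.0258, 0.0157, 0],
    [1, 0, 0.0315, 0.0208, 0],
    [1, 0, 0.0365, 0.0264, 0],
    [1, 0, 0.0414, 0.0323, 0],
    [1, 0, 0.0455, 0.0386, 0],
    [1, 0, 0.0492, 0.0451, 0],
    [1, 0, 0.052, 0.052, 0]
  ]
}}

```text
time: 17.17
tcp_pos: [0.4486, 0.402, 0.3328]
orientation: [0.0, -0.093, 0.996, -0.003]
contact_force: [2.5, -7.0, 6.0]
grip_width: 0.0138
```

Emit:
{"op": "step_arm", "data": {
  "commands": [
    [1, 0, 0.001, 0.002, 0],
    [1, 0, 0.001, 0.004, 0],
    [1, 0, 0.001, 0.004, 0],
    [1, 0, 0.001, 0.004, 0]
  ]
}}

```text
time: 17.5
tcp_pos: [0.4483, 0.4032, 0.3293]
orientation: [0.001, -0.093, 0.996, -0.002]
contact_force: [2.9, -6.8, 6.0]
grip_width: 0.0136
```

Emit:
{"op": "step_arm", "data": {
  "commands": [
    [0.4, 0, 0, 0, 0],
    [0, 0, 0, 0, 0],
    [0, 0, 0, 0, 0],
    [0, 0, 0, 0, 0],
    [0, 0, 0, -0.04, 0],
    [0, 0, 0, -0.08, 0],
    [0, 0, 0, -0.12, 0],
    [0, 0, 0, -0.12, 0]
  ]
}}

```text
time: 18.17
tcp_pos: [0.4467, 0.4042, 0.4593]
orientation: [0.006, -0.094, 0.996, 0.004]
contact_force: [1.1, 0.4, 3.0]
grip_width: 0.0856
```

Emit:
{"op": "step_arm", "data": {
  "commands": [
    [0, 0.03, -0.14, -0.02, 0],
    [0, 0.03, -0.14, -0.02, 0],
    [0, 0.03, -0.14, -0.02, 0],
    [0, 0.03, -0.14, -0.02, 0],
    [0, 0.03, -0.14, -0.02, 0],
    [0, 0.03, -0.14, -0.02, 0]
  ]
}}

```text
time: 18.67
tcp_pos: [0.4442, 0.2608, 0.4695]
orientation: [0.001, -0.093, 0.996, 0.0]
contact_force: [-0.0, -0.1, 0.6]
grip_width: 0.085
```

```bash
python3 - <<'E'
from h import *
st(); im=bot.read_camera("top"); cv2.imwrite("pics/top2.png",im[:,:,::-1])
sc=bot.read_camera("scene"); cv2.imwrite("pics/s3.png",sc[:,:,::-1]); wr=bot.read_camera("wrist"); cv2.imwrite("pics/w7.png",wr[:,:,::-1])
old=cv2.imread("pics/top0.png")[:,:,::-1]
for I in (old,im):
    hsv=cv2.cvtColor(I.copy(),cv2.COLOR_RGB2HSV).astype(int); m=np.zeros(hsv.shape[:2],bool); m[220:252,140:162]=hsv[220:252,140:162,2]<40
    v,u=np.nonzero(m); print("grip",len(u),u.mean(),v.mean())
    g=(hsv[...,0]>60)&(hsv[...,0]<95)&(hsv[...,1]>90); g[:150]=0;g[260:]=0;g[:,250:]=0; v,u=np.nonzero(g); print("green",len(u),u.min(),u.max(),v.min(),v.max(),u.mean(),v.mean())
s0=cv2.imread("pics/scene0.png")[:,:,::-1]
for I in (s0,sc):
    hsv=cv2.cvtColor(I.copy(),cv2.COLOR_RGB2HSV).astype(int); g=(hsv[...,0]>60)&(hsv[...,0]<95)&(hsv[...,1]>90); g[:260]=0; v,u=np.nonzero(g); print("green",len(u),u.min(),u.max(),v.min(),v.max(),u.mean(),v.mean())
a=cv2.resize(sc[240:400,290:500],(546,416)); b=cv2.resize(im[165:260,135:255],(546,416),interpolation=cv2.INTER_CUBIC)
o=cv2.resize(old[165:260,135:255],(546,416),interpolation=cv2.INTER_CUBIC)
cv2.imwrite("pics/c3.png",cv2.resize(np.vstack([np.hstack([a,b]),np.hstack([cv2.resize(s0[240:400,290:500],(546,416)),o])]),(788,600))[:,:,::-1])
E
```

```text
t 18.67 p [0.4442 0.2608 0.4695] yaw 100.7 F [-0.  -0.1  0.6] w 0.085 q [ 0.46 -0.11  1.32  0.    1.94 -1.29]
grip 110 149.77272727272728 235.52727272727273
green 1966 141 193 176 238 166.04832146490335 196.90539165818922
grip 47 155.06382978723406 237.3404255319149
green 168 140 216 176 241 152.83333333333334 182.10119047619048
green 5376 377 477 271 362 427.21484375 312.55078125
green 5588 377 478 271 362 428.20866141732284 313.55780243378666
```

View pics/c3.png

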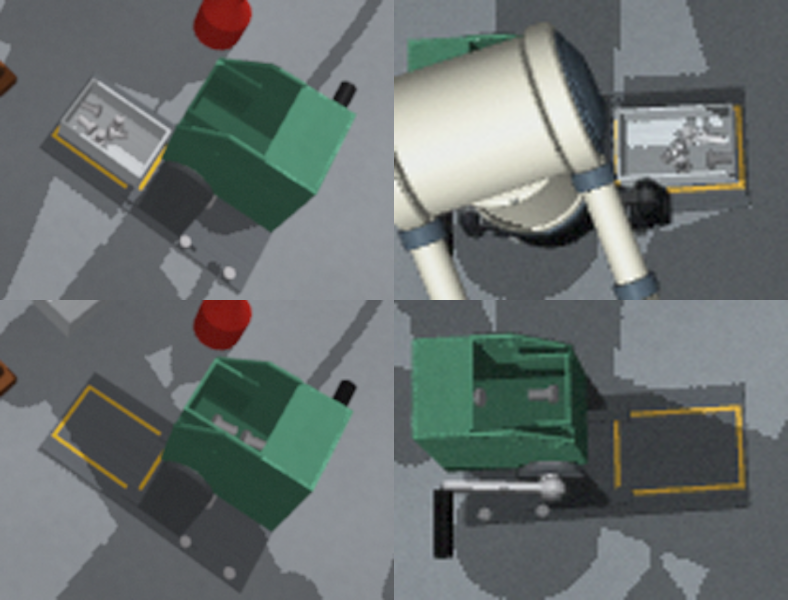

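Emit:
{"op": "step_arm", "data": {
  "commands": [
    [0, -0.131, -0.06, 0, 0.39],
    [0, -0.131, -0.06, 0, 0.39],
    [0, -0.131, -0.06, 0, 0.39],
    [0, -0.131, -0.06, 0, 0.39],
    [0, -0.131, -0.06, 0, 0.39],
    [0, -0.131, -0.06, 0, 0.39],
    [0, -0.131, -0.06, 0, 0.39],
    [0, -0.131, -0.06, 0, 0.39],
    [0, -0.131, -0.06, 0, 0.39],
    [0, -0.131, -0.06, 0, 0.39]
  ]
}}

```text
time: 19.65
tcp_pos: [0.5845, 0.2287, 0.4676]
orientation: [-0.001, 0.498, 0.867, -0.001]
contact_force: [0.2, -0.4, 0.4]
grip_width: 0.0853
```

Emit:
{"op": "step_arm", "data": {
  "commands": [
    [0, 0, 0, 0, 0.11],
    [0, 0, 0, 0, 0.11],
    [0, 0, 0, 0, 0.11],
    [0, 0, 0, 0.05, 0.11],
    [0, 0, 0, 0.05, 0.11],
    [0, 0, 0, 0.05, 0.11],
    [0, 0, 0, 0.05, 0.11]
  ]
}}

```text
time: 20.23
tcp_pos: [0.5843, 0.2278, 0.4183]
orientation: [-0.001, 0.637, 0.771, -0.001]
contact_force: [-0.9, -0.1, 0.0]
grip_width: 0.0857
```

```bash
python3 - <<'E'
from h import *
st(); plan(.5836,.2261,.1828,10.8)
im=bot.read_camera("top"); cv2.imwrite("pics/top3.png",im[:,:,::-1])
old=cv2.imread("pics/top0.png")[:,:,::-1]
for I in (old,im):
    hsv=cv2.cvtColor(I.copy(),cv2.COLOR_RGB2HSV).astype(int); m=np.zeros(hsv.shape[:2],bool); m[220:252,140:162]=hsv[220:252,140:162,2]<40
    v,u=np.nonzero(m); print("grip",len(u),u.mean(),v.mean())
    g=(hsv[...,0]>60)&(hsv[...,0]<95)&(hsv[...,1]>90); g[:150]=0;g[260:]=0;g[:,170:]=0; v,u=np.nonzero(g); print("green",len(u),u.min(),u.max(),v.min(),v.max(),u.mean(),v.mean())
E
```

```text
t 20.23 p [0.5843 0.2278 0.4183] yaw 10.9 F [-0.9 -0.1  0. ] w 0.0857 q [0.32 0.17 1.12 0.   1.85 0.13]
plan [-0.0015 -0.0004  0.2355] 0.0003 q [0.32 0.17 1.12 0.   1.85 0.13] t 20.23
grip 110 149.77272727272728 235.52727272727273
green 1138 141 169 176 238 155.40949033391917 196.52899824253075
grip 106 149.23584905660377 236.0
green 1198 140 169 176 218 155.03505843071787 196.69031719532555
```

Emit:
{"op": "step_arm", "data": {
  "commands": [
    [0, -0.0015, -0.0004, 0.04, 0],
    [0, -0.0015, -0.0004, 0.08, 0],
    [0, -0.0015, -0.0004, 0.12, 0],
    [0, -0.0015, -0.0004, 0.15, 0],
    [0, -0.0015, -0.0004, 0.18, 0],
    [0, -0.0015, -0.0004, 0.2, 0],
    [0, -0.0015, -0.0004, 0.217, 0],
    [0, -0.0015, -0.0004, 0.228, 0],
    [0, -0.0015, -0.0004, 0.2355, 0],
    [0, -0.0015, -0.0004, 0.2355, 0]
  ]
}}

```text
time: 21.12
tcp_pos: [0.5844, 0.2256, 0.1833]
orientation: [-0.0, 0.638, 0.77, -0.0]
contact_force: [-0.9, 0.7, -0.0]
grip_width: 0.0853
```

Emit:
{"op": "step_arm", "data": {
  "commands": [
    [0.1, 0, 0, 0, 0],
    [0.3, 0, 0, 0, 0],
    [1, 0, 0, 0, 0],
    [1, 0, 0, 0, 0],
    [1, 0, 0, 0, 0],
    [1, 0, 0, 0, 0],
    [1, 0, 0, 0, 0]
  ]
}}

```text
time: 21.7
tcp_pos: [0.5848, 0.2257, 0.186]
orientation: [0.001, 0.638, 0.77, 0.002]
contact_force: [0.7, 0.0, 6.1]
grip_width: 0.0689
```

```bash
python3 - <<'E'
from h import *
st(); c=bot.calibration("wrist"); im=bot.read_camera("wrist"); cv2.imwrite("pics/w8.png",im[:,:,::-1])
E
```

```text
t 21.7 p [0.5848 0.2257 0.186 ] yaw 10.8 F [0.7 0.  6.1] w 0.0689 q [0.31 0.23 1.47 0.   1.44 0.13]
```

View pics/w8.png

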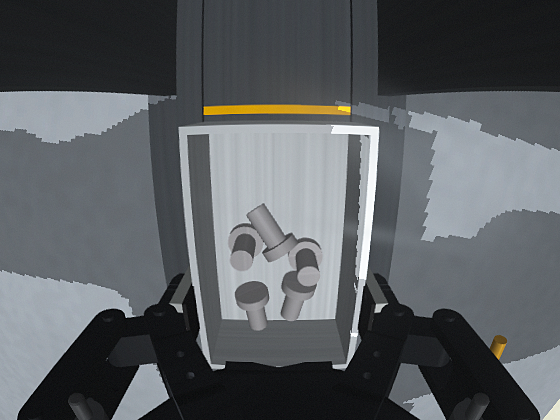

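Emit:
{"op": "step_arm", "data": {
  "commands": [
    [1, 0, 0, -0.015, 0],
    [1, 0, 0, -0.04, 0],
    [1, 0, 0, -0.065, 0],
    [1, -0.015, -0.003, -0.07, 0],
    [1, -0.045, -0.009, -0.07, 0],
    [1, -0.08, -0.0155, -0.07, 0],
    [1, -0.115, -0.022, -0.07, 0],
    [1, -0.15, -0.029, -0.07, 0],
    [1, -0.185, -0.0355, -0.07, 0],
    [1, -0.22, -0.042, -0.07, 0]
  ]
}}

```text
time: 22.58
tcp_pos: [0.5832, -0.0008, 0.2524]
orientation: [-0.0, 0.638, 0.77, -0.001]
contact_force: [0.8, 0.5, -2.5]
grip_width: 0.0691
```

Emit:
{"op": "step_arm", "data": {
  "commands": [
    [1, -0.035, -0.007, 0, 0.01],
    [1, -0.07, -0.0135, 0, 0.02],
    [1, -0.105, -0.02, 0, 0.03],
    [1, -0.14, -0.027, 0, 0.04],
    [1, -0.175, -0.034, 0, 0.05],
    [1, -0.21, -0.0405, 0, 0.06],
    [1, -0.235, -0.0455, 0, 0.07],
    [1, -0.253, -0.049, 0, 0.079],
    [1, -0.262, -0.0505, 0, 0.079],
    [1, -0.2644, -0.0509, 0, 0.079]
  ]
}}

```text
time: 23.42
tcp_pos: [0.5825, -0.2697, 0.2523]
orientation: [-0.001, 0.729, 0.685, -0.0]
contact_force: [-0.2, -0.0, -4.0]
grip_width: 0.0689
```

```bash
python3 - <<'E'
from h import *
st(); c=bot.calibration("wrist"); im=bot.read_camera("wrist"); cv2.imwrite("pics/w9.png",im[:,:,::-1])
planoff(.5854,-.2485,.0190,0,.187,-3.4)
it=bot.read_camera("top"); cv2.imwrite("pics/top4.png",it[:,:,::-1]); ct=bot.calibration("top")
for b in blobs(it,"brown"): print("brown",b.mean(0).round(),rect(ray2plane(ct,b,.022)))
E
```

```text
t 23.42 p [ 0.5825 -0.2697  0.2523] yaw -3.5 F [-0.2 -0.  -4. ] w 0.0689 q [-0.49  0.23  1.35 -0.    1.57 -0.42]
TCP [ 0.5843 -0.2675]
plan [0.0014 0.0015 0.0655] -0.0005 q [-0.49  0.23  1.35 -0.    1.57 -0.42] t 23.47
brown [213. 281.] [365.6 235.2  70.2  60.3  60.9]
brown [304. 271.] [426.7 -36.   78.8  42.7  -2.5]
brown [309. 232.] [547.7 -39.2  80.2  43.  -33.5]
brown [316. 200.] [652.3 -47.2  81.4  41.9  -4.4]
brown [273. 194.] [6.54e+02 8.90e+01 8.14e+01 4.24e+01 5.00e-01]
```

View pics/w9.png

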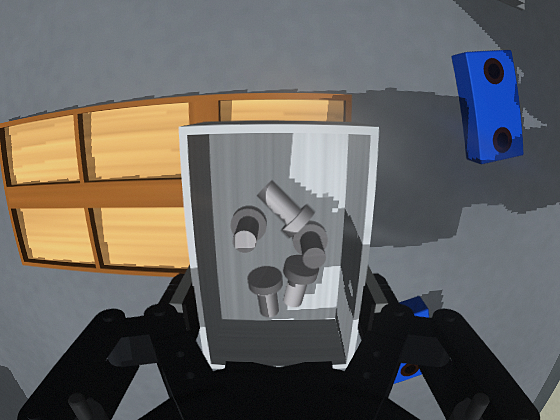

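```bash
python3 - <<'E'
from h import *
c=bot.calibration("wrist"); o=bot.get_obs()
for uv,z in [((220,101),.004),((345,99),.004),((220,121),.004),((352,121),.011),((187,127),.104),((378,127),.104)]:
    print(uv,Q(o["orientation"]).inv().apply(ray2plane(c,uv,z,True)[0]-o["tcp_pos"]).round(4))
E
```

```text
(220, 101) [ 0.0843 -0.0394  0.2489]
(345, 99) [0.086  0.0439 0.2488]
(220, 121) [ 0.0707 -0.0396  0.2489]
(352, 121) [0.0714 0.0475 0.2418]
(187, 127) [ 0.0724 -0.0342  0.1489]
(378, 127) [0.0726 0.0365 0.1488]
```

Emit:
{"op": "step_arm", "data": {
  "commands": [
    [1, 0.003, 0.0015, 0, 0],
    [1, 0.003, 0.0015, 0.015, 0],
    [1, 0.003, 0.0015, 0.03, 0],
    [1, 0.003, 0.0015, 0.045, 0],
    [1, 0.003, 0.0015, 0.055, 0],
    [1, 0.003, 0.0015, 0.061, 0],
    [1, 0.003, 0.0015, 0.064, 0],
    [1, 0.003, 0.0015, 0.066, 0],
    [1, 0.003, 0.0015, 0.066, 0],
    [1, 0.003, 0.0015, 0.066, 0]
  ]
}}

```text
time: 24.35
tcp_pos: [0.5853, -0.2649, 0.1884]
orientation: [0.001, 0.728, 0.686, 0.0]
contact_force: [0.5, -0.3, -3.6]
grip_width: 0.0688
```

```bash
python3 - <<'E'
from h import *
st()
E
```

```text
t 24.35 p [ 0.5853 -0.2649  0.1884] yaw -3.4 F [ 0.5 -0.3 -3.6] w 0.0688 q [-0.48  0.27  1.42 -0.    1.45 -0.42]
```

Emit:
{"op": "step_arm", "data": {
  "commands": [
    [1, -0.001, 0, 0.001, 0],
    [1, -0.001, 0, 0.002, 0],
    [1, -0.001, 0, 0.003, 0],
    [1, -0.001, 0, 0.004, 0],
    [1, -0.001, 0, 0.004, 0]
  ]
}}

```text
time: 24.77
tcp_pos: [0.5851, -0.2662, 0.1859]
orientation: [0.001, 0.728, 0.685, 0.0]
contact_force: [-4.7, 1.6, 7.0]
grip_width: 0.0689
```

Emit:
{"op": "step_arm", "data": {
  "commands": [
    [0.1, 0, 0, 0, 0],
    [0, 0, 0, 0, 0],
    [0, 0, 0, 0, 0],
    [0, 0, 0, 0, 0],
    [0, 0, 0, -0.02, 0],
    [0, 0, 0, -0.06, 0],
    [0, 0, 0, -0.1, 0],
    [0, 0, 0, -0.14, 0],
    [0, -0.05, 0, -0.14, 0],
    [0, -0.05, 0, -0.14, 0]
  ]
}}

```text
time: 25.6
tcp_pos: [0.5818, -0.3189, 0.3285]
orientation: [0.005, 0.728, 0.685, 0.0]
contact_force: [-0.1, -1.0, 0.2]
grip_width: 0.085
```

```bash
python3 - <<'E'
from h import *
st(); c=bot.calibration("wrist"); im=bot.read_camera("wrist"); cv2.imwrite("pics/w10.png",im[:,:,::-1])
import pickle; pickle.dump((c,bot.get_obs()),open("w10.pkl","wb"))
E
```

```text
t 25.6 p [ 0.5818 -0.3189  0.3285] yaw -3.5 F [-0.1 -1.   0.2] w 0.085 q [-0.55  0.26  1.18 -0.    1.69 -0.49]
```

View pics/w10.png

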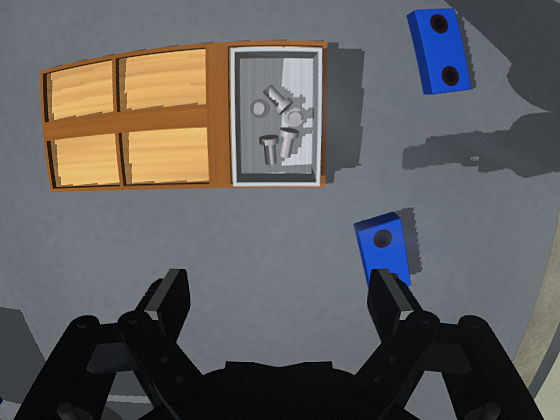

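```bash
python3 - <<'E'
from h import *
import pickle
c,o=pickle.load(open("w10.pkl","rb")); im=cv2.imread("pics/w10.png")[:,:,::-1].copy()
B=np.array([.4856,-.2426]); a=np.radians(-3.4); R2=np.array([[np.cos(a),np.sin(a)],[-np.sin(a),np.cos(a)]])
W=ray2plane(c,[(229,47),(324,46),(321,185),(232,187)],.044,True)
print("tin",rect(W),"board local",((W[:,:2]-B)@R2.T*1000).round(1).tolist())
for b in blobs(im,"wood",2000): print("wood",rect(ray2plane(c,b,.011,True)))
it=cv2.imread("pics/top4.png")[:,:,::-1]
# block 1: jaws across 44 mm -> yaw of long side +90
for n,(x,y,yaw) in {"A":(.4266,-.0362,-2.6),"B":(.5477,-.0391,-33.2),"C":(.6526,-.0471,-4.6),"D":(.6539,.089,.5)}.items(): print(n); plan(x,y,.25,yaw+90)
E
```

```text
tin [ 586.3 -248.4  112.2   72.7   86.7] board local [[64.5, 55.7], [137.1, 56.3], [136.5, -54.5], [64.6, -56.0]]
wood [ 484.9 -241.2  289.4  131.8   -3.4]
A
plan [ 0.2729 -0.1725  0.074 ] 0.4944 q [-0.55  0.26  1.18 -0.    1.69 -0.49] t 25.65
B
plan [ 0.2776 -0.0515  0.0743] -0.3356 q [-0.55  0.26  1.18 -0.    1.69 -0.49] t 25.65
C
plan [0.2762 0.0537 0.0746] -0.4945 q [-0.55  0.26  1.18 -0.    1.69 -0.49] t 25.65
D
plan [0.4121 0.0464 0.0742] 0.4771 q [-0.55  0.26  1.18 -0.    1.69 -0.49] t 25.65
```

Emit:
{"op": "step_arm", "data": {
  "commands": [
    [0, 0.273, -0.1725, 0, 0.38],
    [0, 0.273, -0.1725, 0, 0.38],
    [0, 0.273, -0.1725, 0, 0.38],
    [0, 0.273, -0.1725, 0, 0.38],
    [0, 0.273, -0.1725, 0, 0.38],
    [0, 0.273, -0.1725, 0, 0.38],
    [0.32, 0.273, -0.1725, 0, 0.38],
    [0.32, 0.273, -0.1725, 0, 0.38],
    [0.32, 0.273, -0.1725, 0, 0.38],
    [0.32, 0.273, -0.1725, 0, 0.38]
  ]
}}

```text
time: 26.48
tcp_pos: [0.4251, -0.0308, 0.3232]
orientation: [-0.0, 0.988, 0.156, 0.0]
contact_force: [-0.9, 0.0, -0.0]
grip_width: 0.0584
```

Emit:
{"op": "step_arm", "data": {
  "commands": [
    [0.32, 0, 0, 0.074, 0.114],
    [0.32, 0, 0, 0.074, 0.114],
    [0.32, 0, 0, 0.074, 0.114],
    [0.32, 0, 0, 0.074, 0.114],
    [0.32, 0, 0, 0.074, 0.114],
    [0.32, 0, 0, 0.074, 0.114]
  ]
}}

```text
time: 26.98
tcp_pos: [0.4265, -0.0327, 0.2506]
orientation: [0.0, 1.0, -0.019, 0.001]
contact_force: [-0.1, -0.1, 0.2]
grip_width: 0.0579
```

```bash
cat >> h.py <<'E'
def look():
    c=bot.calibration("wrist"); im=bot.read_camera("wrist"); o=bot.get_obs()
    for b in blobs(im,"brown",1500):
        r=rect(ray2plane(c,b,.022,True)); 
        if r[2]<110: print("  wrist",b.mean(0).round(),r)
    ct=bot.calibration("top"); it=bot.read_camera("top")
    for b in blobs(it,"brown"): print("  top",b.mean(0).round(),rect(ray2plane(ct,b,.022)))
E
python3 - <<'E'
from h import *
st(); look(); plan(.4266,-.0362,.179,-92.6)
E
```

```text
t 26.98 p [ 0.4265 -0.0327  0.2506] yaw -92.2 F [-0.1 -0.1  0.2] w 0.0579 q [-0.16 -0.37  1.92  0.    1.59  1.45]
  wrist [280. 224.] [429.1 -34.7  82.6  43.3  -2.6]
  wrist [279.  43.] [549.2 -38.1  80.2  43.9 -33.3]
  top [303. 279.] [399.9 -35.   41.3  25.9  85.2]
  top [212. 280.] [364.5 235.1  69.2  62.6  53. ]
  top [313. 227.] [562.7 -49.   44.3  42.9 -32.8]
  top [316. 200.] [652.1 -47.5  82.   42.1  -4. ]
  top [273. 194.] [6.538e+02 8.920e+01 8.110e+01 4.220e+01 5.000e-01]
plan [-0.      0.0033  0.0718] 0.0019 q [-0.16 -0.37  1.92  0.    1.59  1.45] t 27.08
```

Emit:
{"op": "step_arm", "data": {
  "commands": [
    [0.32, 0.0014, 0.0025, 0.03, 0.002],
    [0.32, 0.0014, 0.0025, 0.05, 0.002],
    [0.32, 0.0014, 0.0025, 0.062, 0.002],
    [0.32, 0.0014, 0.0025, 0.07, 0.002],
    [0.32, 0.0014, 0.0025, 0.0718, 0.002],
    [0.4, 0.0014, 0.0025, 0.0718, 0.002],
    [1, 0.0014, 0.0025, 0.0718, 0.002],
    [1, 0.0014, 0.0025, 0.0718, 0.002],
    [1, 0.0014, 0.0025, 0.0718, 0.002],
    [1, 0.0014, 0.0025, 0.0718, 0.002]
  ]
}}

```text
time: 27.92
tcp_pos: [0.428, -0.0355, 0.1792]
orientation: [0.0, 1.0, -0.024, 0.001]
contact_force: [-0.2, 0.2, 5.8]
grip_width: 0.0424
```

Emit:
{"op": "step_arm", "data": {
  "commands": [
    [1, 0, 0, 0, 0],
    [1, 0, 0, 0, 0],
    [1, 0, 0, -0.02, 0],
    [1, 0, 0, -0.05, 0],
    [1, 0, 0, -0.05, 0]
  ]
}}

```text
time: 28.33
tcp_pos: [0.4287, -0.0357, 0.233]
orientation: [0.001, 1.0, -0.024, 0.004]
contact_force: [1.3, 0.2, -0.8]
grip_width: 0.0425
```

```bash
cat >> h.py <<'E'
B=np.array([.4853,-.2419]); BY=-3.4
def bay(n):
    l={1:(-.097,.036),2:(-.097,-.036),3:(-.005,.036),4:(-.005,-.036)}[n]; a=np.radians(BY)
    return B+np.array([l[0]*np.cos(a)-l[1]*np.sin(a),l[0]*np.sin(a)+l[1]*np.cos(a)])
def held(z=None): # held block seen by wrist: tool-frame offset (ox,oy) of its top centre
    c=bot.calibration("wrist"); im=bot.read_camera("wrist"); o=bot.get_obs()
    for b in blobs(im,"brown",4000):
        W=ray2plane(c,b,z or o["tcp_pos"][2]-.179+.022,True); T=Q(o["orientation"]).inv().apply(W-o["tcp_pos"])
        print("  held px",b.min(0),b.max(0),rect(T))
    return im
E
python3 - <<'E'
from h import *
st(); im=held(); cv2.imwrite("pics/w11.png",im[:,:,::-1])
for n in (1,2,3,4): print(n,bay(n).round(4)); plan(*bay(n),.23,-93.4)
E
```

```text
t 28.33 p [ 0.4287 -0.0357  0.233 ] yaw -92.7 F [ 1.3  0.2 -0.8] w 0.0425 q [-0.16 -0.35  1.94 -0.    1.55  1.46]
  held px [227 195] [330 353] [ 1.5  0.8 85.3 44.2 -0.1]
  held px [202   0] [339 117] [107.8  -2.2  56.9  31.6  30.3]
1 [ 0.3906 -0.2002]
plan [-0.0299  0.1662  0.0007] 0.0037 q [-0.16 -0.35  1.95 -0.    1.54  1.46] t 28.38
2 [ 0.3863 -0.2721]
plan [-0.0307  0.2382  0.0008] 0.0037 q [-0.16 -0.35  1.95 -0.    1.54  1.46] t 28.38
3 [ 0.4824 -0.2057]
plan [0.0621 0.1673 0.0013] 0.0037 q [-0.16 -0.35  1.95 -0.    1.54  1.46] t 28.38
4 [ 0.4782 -0.2775]
plan [0.0613 0.2393 0.0013] 0.0037 q [-0.16 -0.35  1.95 -0.    1.54  1.46] t 28.38
```

Emit:
{"op": "step_arm", "data": {
  "commands": [
    [1, -0.005, 0.04, 0, 0.004],
    [1, -0.01, 0.08, 0, 0.004],
    [1, -0.015, 0.12, 0, 0.004],
    [1, -0.02, 0.16, 0, 0.004],
    [1, -0.025, 0.2, 0, 0.004],
    [1, -0.03, 0.23, 0, 0.004],
    [1, -0.03, 0.2382, 0, 0.004],
    [1, -0.03, 0.2382, 0, 0.004],
    [1, -0.03, 0.2382, 0, 0.004]
  ]
}}

```text
time: 29.13
tcp_pos: [0.3859, -0.2717, 0.2264]
orientation: [-0.001, 1.0, -0.031, -0.001]
contact_force: [-0.9, 0.3, -1.9]
grip_width: 0.0423
```

```bash
python3 - <<'E'
from h import *
c=bot.calibration("wrist"); st(); plan(.3872,-.2721,.1838,-93.4); im=bot.read_camera("wrist"); cv2.imwrite("pics/w12.png",im[:,:,::-1])
E
```

```text
t 29.13 p [ 0.3859 -0.2717  0.2264] yaw -93.5 F [-0.9  0.3 -1.9] w 0.0423 q [-0.69 -0.22  1.85  0.    1.52  0.95]
plan [0.0014 0.0005 0.0426] -0.0006 q [-0.69 -0.22  1.85  0.    1.52  0.95] t 29.13
```

View pics/w12.png

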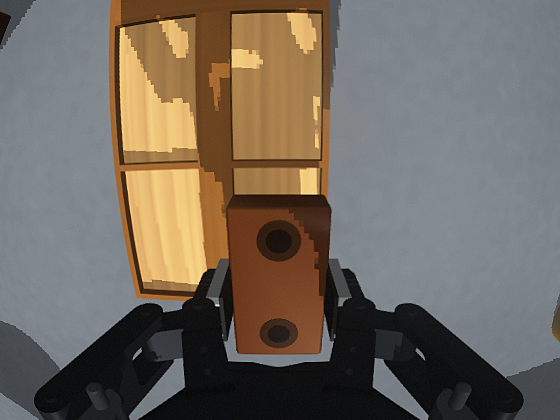

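```bash
python3 - <<'E'
from h import *
c=bot.calibration("wrist"); o=bot.get_obs()
for uv,z in [((276,169),.004),((276,161),.011),((233,180),.004),((320,180),.004),((276,14),.004),((197,180),.004),((276,210),.0693),((230,210),.0693),((330,210),.0693)]:
    print(uv,Q(o["orientation"]).inv().apply(ray2plane(c,uv,z,True)[0]-o["tcp_pos"]).round(4))
E
```

```text
(276, 169) [ 0.0426 -0.0006  0.2226]
(276, 161) [ 0.0486 -0.0006  0.2156]
(233, 180) [ 0.0359 -0.0268  0.2227]
(320, 180) [0.036  0.0261 0.2226]
(276, 14) [ 0.1361 -0.0006  0.2225]
(197, 180) [ 0.0362 -0.0494  0.2227]
(276, 210) [ 0.0378 -0.0002  0.1573]
(230, 210) [ 0.0378 -0.0191  0.1573]
(330, 210) [0.0378 0.0221 0.1573]
```

Emit:
{"op": "step_arm", "data": {
  "commands": [
    [1, 0.0012, -0.0005, 0.015, 0],
    [1, 0.0012, -0.0005, 0.028, 0],
    [1, 0.0012, -0.0005, 0.036, 0],
    [1, 0.0012, -0.0005, 0.04, 0],
    [1, 0.0012, -0.0005, 0.042, 0],
    [1, 0.0012, -0.0005, 0.0426, 0],
    [1, 0.0012, -0.0005, 0.0426, 0],
    [1, 0.0012, -0.0005, 0.0426, 0]
  ]
}}

```text
time: 29.85
tcp_pos: [0.3876, -0.2716, 0.1858]
orientation: [0.0, 1.0, -0.03, 0.0]
contact_force: [0.9, -0.2, -2.1]
grip_width: 0.042
```

```bash
python3 - <<'E'
from h import *
st()
E
```

```text
t 29.85 p [ 0.3876 -0.2716  0.1858] yaw -93.4 F [ 0.9 -0.2 -2.1] w 0.042 q [-0.68 -0.19  1.89  0.    1.44  0.95]
```

Emit:
{"op": "step_arm", "data": {
  "commands": [
    [1, 0, 0, 0.001, 0],
    [1, 0, 0, 0.002, 0],
    [1, 0, 0, 0.002, 0],
    [0.4, 0, 0, 0.002, 0],
    [0.36, 0, 0, 0.002, 0],
    [0.34, 0, 0, 0.002, 0],
    [0.34, 0, 0, -0.01, 0],
    [0.34, 0, 0, -0.04, 0],
    [0.34, 0, 0, -0.065, 0],
    [0.34, 0, 0, -0.065, 0]
  ]
}}

```text
time: 30.68
tcp_pos: [0.3884, -0.2724, 0.2572]
orientation: [0.003, 1.0, -0.03, 0.004]
contact_force: [0.1, 0.3, 1.6]
grip_width: 0.0562
```

```bash
python3 - <<'E'
from h import *
st(); look(); plan(.5477,-.0391,.25,-123.3)
E
```

```text
t 30.68 p [ 0.3884 -0.2724  0.2572] yaw -93.5 F [0.1 0.3 1.6] w 0.0562 q [-0.68 -0.24  1.8  -0.    1.56  0.95]
  wrist [272. 206.] [ 392.7 -273.2   96.4   54.9   -5.2]
  top [380. 301.] [ 365.8 -272.6   45.4   39.1   85.5]
  top [212. 281.] [365.2 235.1  70.   61.2  58. ]
  top [309. 232.] [547.7 -39.2  80.2  43.  -33.5]
  top [316. 199.] [652.7 -47.5  82.5  42.1  -4. ]
  top [272. 194.] [6.536e+02 8.910e+01 8.180e+01 4.220e+01 5.000e-01]
plan [ 0.1456 -0.2419  0.0024] 0.1658 q [-0.68 -0.23  1.81 -0.    1.56  0.95] t 30.78
```

Emit:
{"op": "step_arm", "data": {
  "commands": [
    [0.32, 0.1456, -0.242, 0, 0.166],
    [0.32, 0.1456, -0.242, 0, 0.166],
    [0.32, 0.1456, -0.242, 0, 0.166],
    [0.32, 0.1456, -0.242, 0, 0.166],
    [0.32, 0.1456, -0.242, 0, 0.166],
    [0.32, 0.1456, -0.242, 0, 0.166],
    [0.32, 0.1456, -0.242, 0, 0.166],
    [0.32, 0.1456, -0.242, 0, 0.166],
    [0.32, 0.1456, -0.242, 0, 0.166],
    [0.32, 0.1456, -0.242, 0, 0.166]
  ]
}}

```text
time: 31.62
tcp_pos: [0.5471, -0.0384, 0.2489]
orientation: [0.001, 0.958, -0.286, -0.001]
contact_force: [-0.6, -0.3, 0.4]
grip_width: 0.058
```

```bash
python3 - <<'E'
from h import *
st(); look(); plan(.5477,-.0391,.179,-123.3)
E
```

```text
t 31.62 p [ 0.5471 -0.0384  0.2489] yaw -123.2 F [-0.6 -0.3  0.4] w 0.058 q [-0.13 -0.02  1.62 -0.    1.54  2.02]
  wrist [275. 223.] [550.6 -39.4  81.8  43.3 -33.3]
  wrist [ 63. 198.] [6.555e+02 8.340e+01 7.940e+01 5.730e+01 6.000e-01]
  wrist [194.  87.] [654.3 -46.9  79.3  44.7  -4.3]
  top [382. 294.] [ 383.8 -273.9   89.6   45.7   -3.5]
  top [212. 281.] [365.  235.2  70.   60.8  58. ]
  top [306. 236.] [533.7 -29.8  45.6  42.9 -33.8]
  top [273. 194.] [6.54e+02 8.90e+01 8.07e+01 4.24e+01 5.00e-01]
plan [ 0.0006 -0.0012  0.0704] -0.0005 q [-0.13 -0.02  1.62 -0.    1.54  2.02] t 31.72
```

Emit:
{"op": "step_arm", "data": {
  "commands": [
    [0.32, 0.0022, -0.0005, 0.03, 0],
    [0.32, 0.0022, -0.0005, 0.05, 0],
    [0.32, 0.0022, -0.0005, 0.062, 0],
    [0.32, 0.0022, -0.0005, 0.068, 0],
    [0.32, 0.0022, -0.0005, 0.07, 0],
    [0.4, 0.0022, -0.0005, 0.07, 0],
    [1, 0.0022, -0.0005, 0.07, 0],
    [1, 0.0022, -0.0005, 0.07, 0],
    [1, 0.0022, -0.0005, 0.07, 0],
    [1, 0.0022, -0.0005, 0.07, 0]
  ]
}}

```text
time: 32.55
tcp_pos: [0.5499, -0.0396, 0.1818]
orientation: [-0.0, 0.958, -0.287, 0.001]
contact_force: [0.1, -0.7, 5.0]
grip_width: 0.0424
```

Emit:
{"op": "step_arm", "data": {
  "commands": [
    [1, 0, 0, 0, 0],
    [1, 0, 0, 0, 0],
    [1, 0, 0, -0.02, 0],
    [1, 0, 0, -0.05, 0],
    [1, 0, 0, -0.05, 0]
  ]
}}

```text
time: 32.97
tcp_pos: [0.5507, -0.0396, 0.2359]
orientation: [-0.001, 0.958, -0.287, 0.004]
contact_force: [2.0, -0.5, 1.0]
grip_width: 0.0427
```

```bash
python3 - <<'E'
from h import *
st(); held(); plan(*bay(1),.23,-93.4)
E
```

```text
t 32.97 p [ 0.5507 -0.0396  0.2359] yaw -123.3 F [ 2.  -0.5  1. ] w 0.0427 q [-0.13 -0.01  1.63  0.    1.51  2.02]
  held px [228 196] [329 352] [ 2.   0.7 84.  43.3 -0.1]
  held px [ 10 153] [108 271] [  37.2 -111.9   55.6   41.   -33.9]
  held px [129  21] [255 170] [ 86.6 -35.2  55.5  31.6 -28.9]
plan [-0.0453  0.2221  0.0027] -0.1662 q [-0.13 -0.01  1.63  0.    1.51  2.02] t 33.02
```

Emit:
{"op": "step_arm", "data": {
  "commands": [
    [1, -0.008, 0.04, 0, -0.03],
    [1, -0.016, 0.08, 0, -0.06],
    [1, -0.024, 0.12, 0, -0.09],
    [1, -0.032, 0.16, 0, -0.12],
    [1, -0.04, 0.195, 0, -0.15],
    [1, -0.045, 0.215, 0, -0.166],
    [1, -0.0453, 0.222, 0, -0.166],
    [1, -0.0453, 0.222, 0, -0.166],
    [1, -0.0453, 0.222, 0, -0.166]
  ]
}}

```text
time: 33.77
tcp_pos: [0.3898, -0.1999, 0.2294]
orientation: [-0.0, 1.0, -0.031, -0.0]
contact_force: [0.5, -0.2, -2.1]
grip_width: 0.0423
```

```bash
python3 - <<'E'
from h import *
st(); b=bay(1); plan(b[0]+.001,b[1],.1863,-93.4); held()
E
```

```text
t 33.77 p [ 0.3898 -0.1999  0.2294] yaw -93.6 F [ 0.5 -0.2 -2.1] w 0.0423 q [-0.55 -0.32  1.92  0.    1.54  1.08]
plan [0.0018 0.0003 0.0431] -0.0009 q [-0.55 -0.32  1.92  0.    1.54  1.08] t 33.77
  held px [352  14] [436 299] [ 55.5  50.8 125.3  36.2  -1.6]
  held px [223   0] [344 352] [ 41.9   3.3 162.5  46.7  -0. ]
```

Emit:
{"op": "step_arm", "data": {
  "commands": [
    [1, 0.0015, 0.0003, 0.015, 0],
    [1, 0.0015, 0.0003, 0.028, 0],
    [1, 0.0015, 0.0003, 0.036, 0],
    [1, 0.0015, 0.0003, 0.04, 0],
    [1, 0.0015, 0.0003, 0.042, 0],
    [1, 0.0015, 0.0003, 0.0435, 0],
    [1, 0.0015, 0.0003, 0.0435, 0],
    [1, 0.0015, 0.0003, 0.0435, 0]
  ]
}}

```text
time: 34.48
tcp_pos: [0.3913, -0.2005, 0.1872]
orientation: [0.0, 1.0, -0.03, 0.0]
contact_force: [0.2, 0.2, -1.2]
grip_width: 0.0427
```

Emit:
{"op": "step_arm", "data": {
  "commands": [
    [1, 0, 0, 0.001, 0],
    [1, 0, 0, 0.002, 0],
    [1, 0, 0, 0.002, 0],
    [0.4, 0, 0, 0.002, 0],
    [0.36, 0, 0, 0.002, 0],
    [0.34, 0, 0, 0.002, 0],
    [0.34, 0, 0, -0.01, 0],
    [0.34, 0, 0, -0.04, 0],
    [0.34, 0, 0, -0.065, 0],
    [0.34, 0, 0, -0.065, 0]
  ]
}}

```text
time: 35.32
tcp_pos: [0.3921, -0.2011, 0.2583]
orientation: [0.002, 1.0, -0.03, 0.004]
contact_force: [0.1, -0.3, -0.5]
grip_width: 0.0565
```

```bash
python3 - <<'E'
from h import *
st(); look(); plan(.6535,-.0473,.25,-94.3)
E
```

```text
t 35.32 p [ 0.3921 -0.2011  0.2583] yaw -93.5 F [ 0.1 -0.3 -0.5] w 0.0565 q [-0.55 -0.34  1.88 -0.    1.59  1.08]
  wrist [276. 230.] [ 389.8 -200.3   84.3   48.7   -4.8]
  wrist [379. 213.] [ 391.  -271.7   91.5   49.    -3.3]
  top [378. 302.] [ 360.7 -264.5   34.7   32.7   63.6]
  top [356. 297.] [ 368.7 -201.4   44.1   39.8   85.6]
  top [212. 280.] [364.5 235.1  69.2  62.6  52.9]
  top [316. 200.] [652.3 -47.2  81.7  41.6  -4. ]
  top [273. 194.] [6.534e+02 8.910e+01 8.220e+01 4.220e+01 5.000e-01]
plan [ 0.2524 -0.1689  0.0042] 0.0047 q [-0.55 -0.33  1.89 -0.    1.58  1.08] t 35.42
```

Emit:
{"op": "step_arm", "data": {
  "commands": [
    [0.32, 0.2524, -0.169, 0, 0.005],
    [0.32, 0.2524, -0.169, 0, 0.005],
    [0.32, 0.2524, -0.169, 0, 0.005],
    [0.32, 0.2524, -0.169, 0, 0.005],
    [0.32, 0.2524, -0.169, 0, 0.005],
    [0.32, 0.2524, -0.169, 0, 0.005],
    [0.32, 0.2524, -0.169, 0, 0.005],
    [0.32, 0.2524, -0.169, 0, 0.005],
    [0.32, 0.2524, -0.169, 0, 0.005],
    [0.32, 0.2524, -0.169, 0, 0.005]
  ]
}}

```text
time: 36.25
tcp_pos: [0.6531, -0.0466, 0.2496]
orientation: [0.0, 0.999, -0.037, -0.002]
contact_force: [-0.9, -0.4, 0.4]
grip_width: 0.0579
```

```bash
python3 - <<'E'
from h import *
st(); look(); plan(.6535,-.0473,.179,-94.3)
E
```

```text
t 36.25 p [ 0.6531 -0.0466  0.2496] yaw -94.3 F [-0.9 -0.4  0.4] w 0.0579 q [-0.12  0.26  1.31 -0.    1.57  1.52]
  wrist [100. 232.] [657.6  84.9  82.1  54.8   0.7]
  wrist [276. 222.] [656.2 -46.   82.   43.3  -4.4]
  top [381. 293.] [ 388.9 -273.4   85.5   47.4   -3.5]
  top [357. 289.] [ 391.8 -197.8   85.3   56.1   -4.2]
  top [212. 281.] [365.  235.2  70.   60.8  58. ]
  top [315. 203.] [641.2 -46.3  59.4  41.8  -4.1]
  top [273. 194.] [653.8  89.4  80.5  43.4   2.4]
plan [ 0.0013 -0.0005  0.0719] -0.0005 q [-0.12  0.26  1.32 -0.    1.57  1.52] t 36.35
```

Emit:
{"op": "step_arm", "data": {
  "commands": [
    [0.32, 0.0018, -0.001, 0.03, 0],
    [0.32, 0.0018, -0.001, 0.05, 0],
    [0.32, 0.0018, -0.001, 0.062, 0],
    [0.32, 0.0018, -0.001, 0.07, 0],
    [0.32, 0.0018, -0.001, 0.0725, 0],
    [0.4, 0.0018, -0.001, 0.0725, 0],
    [1, 0.0018, -0.001, 0.0725, 0],
    [1, 0.0018, -0.001, 0.0725, 0],
    [1, 0.0018, -0.001, 0.0725, 0],
    [1, 0.0018, -0.001, 0.0725, 0]
  ]
}}

```text
time: 37.18
tcp_pos: [0.6555, -0.0462, 0.1807]
orientation: [0.0, 0.999, -0.038, 0.001]
contact_force: [-0.5, -0.9, 4.5]
grip_width: 0.0424
```

Emit:
{"op": "step_arm", "data": {
  "commands": [
    [1, 0, 0, 0, 0],
    [1, 0, 0, 0, 0],
    [1, 0, 0, -0.02, 0],
    [1, 0, 0, -0.05, 0],
    [1, 0, 0, -0.05, 0]
  ]
}}

```text
time: 37.6
tcp_pos: [0.6562, -0.0462, 0.2352]
orientation: [0.0, 0.999, -0.038, 0.004]
contact_force: [1.6, -0.1, 0.6]
grip_width: 0.0427
```

```bash
python3 - <<'E'
from h import *
st(); held(); plan(*bay(4),.23,-93.4)
E
```

```text
t 37.6 p [ 0.6562 -0.0462  0.2352] yaw -94.3 F [ 1.6 -0.1  0.6] w 0.0427 q [-0.12  0.27  1.33  0.    1.53  1.52]
  held px [227 194] [330 351] [ 2.4  0.9 84.2 43.5  0.2]
  held px [ 50 190] [134 300] [ 16.7 -91.7  58.4  39.1  -5.1]
plan [-0.1599  0.2442  0.002 ] -0.0052 q [-0.12  0.27  1.33  0.    1.53  1.52] t 37.65
```

Emit:
{"op": "step_arm", "data": {
  "commands": [
    [1, 0, 0.005, -0.025, 0],
    [1, -0.022, 0.035, -0.025, -0.005],
    [1, -0.045, 0.069, -0.025, -0.005],
    [1, -0.067, 0.103, -0.025, -0.005],
    [1, -0.09, 0.137, -0.025, -0.005],
    [1, -0.112, 0.171, -0.025, -0.005],
    [1, -0.134, 0.205, -0.025, -0.005],
    [1, -0.153, 0.234, -0.025, -0.005],
    [1, -0.16, 0.244, -0.02, -0.005],
    [1, -0.16, 0.244, 0, -0.005]
  ]
}}

```text
time: 38.48
tcp_pos: [0.4758, -0.2801, 0.231]
orientation: [0.002, 0.999, -0.032, 0.002]
contact_force: [1.7, -0.9, -0.0]
grip_width: 0.0423
```

Emit:
{"op": "step_arm", "data": {
  "commands": [
    [1, 0, 0, 0, 0],
    [1, 0, 0, 0, 0]
  ]
}}

```text
time: 38.65
tcp_pos: [0.4765, -0.2766, 0.2266]
orientation: [-0.002, 1.0, -0.03, -0.002]
contact_force: [0.7, 0.3, -1.0]
grip_width: 0.0421
```

```bash
python3 - <<'E'
from h import *
st(); b=bay(4); plan(b[0]+.0005,b[1],.1852,-93.4)
E
```

```text
t 38.65 p [ 0.4765 -0.2766  0.2266] yaw -93.5 F [ 0.7  0.3 -1. ] w 0.0421 q [-0.59  0.    1.64  0.    1.51  1.04]
plan [0.0023 0.0009 0.0413] -0.0003 q [-0.59  0.    1.64  0.    1.51  1.04] t 38.65
```

Emit:
{"op": "step_arm", "data": {
  "commands": [
    [1, 0.002, 0.0008, 0.012, 0],
    [1, 0.002, 0.0008, 0.024, 0],
    [1, 0.002, 0.0008, 0.032, 0],
    [1, 0.002, 0.0008, 0.036, 0],
    [1, 0.002, 0.0008, 0.038, 0],
    [1, 0.002, 0.0008, 0.0395, 0],
    [1, 0.002, 0.0008, 0.0405, 0],
    [1, 0.002, 0.0008, 0.0405, 0]
  ]
}}

```text
time: 39.32
tcp_pos: [0.4791, -0.2783, 0.1889]
orientation: [0.0, 1.0, -0.03, 0.0]
contact_force: [0.4, 0.5, -1.1]
grip_width: 0.042
```

Still 4 mm high (contact expected at about 0.185); lower gently, then release.

Emit:
{"op": "step_arm", "data": {
  "commands": [
    [1, 0, 0, 0.001, 0],
    [1, 0, 0, 0.002, 0],
    [1, 0, 0, 0.003, 0],
    [1, 0, 0, 0.0038, 0],
    [1, 0, 0, 0.0038, 0],
    [1, 0, 0, 0.0038, 0]
  ]
}}

```text
time: 39.82
tcp_pos: [0.4789, -0.2782, 0.1848]
orientation: [-0.0, 1.0, -0.03, -0.0]
contact_force: [0.7, 0.6, -2.1]
grip_width: 0.0428
```

Emit:
{"op": "step_arm", "data": {
  "commands": [
    [0.4, 0, 0, 0, 0],
    [0.36, 0, 0, 0, 0],
    [0.34, 0, 0, 0, 0],
    [0.34, 0, 0, -0.01, 0],
    [0.34, 0, 0, -0.04, 0],
    [0.34, 0, 0, -0.07, 0],
    [0.34, 0, 0, -0.07, 0]
  ]
}}

```text
time: 40.4
tcp_pos: [0.4802, -0.279, 0.2631]
orientation: [0.003, 1.0, -0.03, 0.005]
contact_force: [0.4, -0.5, 1.3]
grip_width: 0.056
```

```bash
python3 - <<'E'
from h import *
st(); look(); plan(.6545,.089,.25,-89.4)
E
```

```text
t 40.4 p [ 0.4802 -0.279   0.2631] yaw -93.4 F [ 0.4 -0.5  1.3] w 0.056 q [-0.59 -0.02  1.59 -0.    1.55  1.04]
  top [213. 281.] [365.6 235.2  70.2  60.3  60.9]
  top [384. 279.] [ 430.  -276.9  114.4   46.6   -4. ]
  top [273. 194.] [6.54e+02 8.88e+01 8.18e+01 4.29e+01 5.00e-01]
plan [ 0.1526 -0.3774  0.0075] -0.0225 q [-0.59 -0.01  1.6  -0.    1.55  1.04] t 40.5
```

Emit:
{"op": "step_arm", "data": {
  "commands": [
    [0.32, 0.1526, -0.3774, 0, -0.022],
    [0.32, 0.1526, -0.3774, 0, -0.022],
    [0.32, 0.1526, -0.3774, 0, -0.022],
    [0.32, 0.1526, -0.3774, 0, -0.022],
    [0.32, 0.1526, -0.3774, 0, -0.022],
    [0.32, 0.1526, -0.3774, 0, -0.022],
    [0.32, 0.1526, -0.3774, 0, -0.022],
    [0.32, 0.1526, -0.3774, 0, -0.022],
    [0.32, 0.1526, -0.3774, 0, -0.022],
    [0.32, 0.1526, -0.3774, 0, -0.022]
  ]
}}

```text
time: 41.33
tcp_pos: [0.6543, 0.0925, 0.2533]
orientation: [-0.0, 1.0, 0.005, -0.001]
contact_force: [0.5, -0.7, 0.6]
grip_width: 0.0583
```

Emit:
{"op": "step_arm", "data": {
  "commands": [
    [0.32, 0, 0, 0, 0],
    [0.32, 0, 0, 0, 0],
    [0.32, 0, 0, 0, 0]
  ]
}}

```text
time: 41.58
tcp_pos: [0.6537, 0.0892, 0.2535]
orientation: [0.0, 1.0, 0.005, -0.001]
contact_force: [-0.1, -1.1, -0.7]
grip_width: 0.058
```

```bash
python3 - <<'E'
from h import *
st(); look(); plan(.6550,.089,.179,-89.4)
E
```

```text
t 41.58 p [0.6537 0.0892 0.2535] yaw -89.5 F [-0.1 -1.1 -0.7] w 0.058 q [ 0.08  0.27  1.29 -0.    1.58  1.65]
  wrist [275. 219.] [6.579e+02 9.090e+01 8.150e+01 4.330e+01 6.000e-01]
  top [358. 289.] [ 391.4 -198.3   85.5   55.8   -1.6]
  top [212. 280.] [365.6 235.2  70.2  60.3  60.9]
  top [384. 277.] [ 438.2 -277.3  184.4   47.4   -3.6]
  top [272. 197.] [6.428e+02 8.890e+01 5.900e+01 4.240e+01 5.000e-01]
plan [ 0.0014 -0.0008  0.0753] -0.0009 q [ 0.08  0.27  1.29 -0.    1.58  1.65] t 41.68
```

Emit:
{"op": "step_arm", "data": {
  "commands": [
    [0.32, 0.002, -0.0018, 0.03, 0],
    [0.32, 0.002, -0.0018, 0.05, 0],
    [0.32, 0.002, -0.0018, 0.062, 0],
    [0.32, 0.002, -0.0018, 0.07, 0],
    [0.32, 0.002, -0.0018, 0.0752, 0],
    [0.4, 0.002, -0.0018, 0.0752, 0],
    [1, 0.002, -0.0018, 0.0752, 0],
    [1, 0.002, -0.0018, 0.0752, 0],
    [1, 0.002, -0.0018, 0.0752, 0],
    [1, 0.002, -0.0018, 0.0752, 0]
  ]
}}

```text
time: 42.52
tcp_pos: [0.6563, 0.0912, 0.1806]
orientation: [-0.0, 1.0, 0.004, 0.001]
contact_force: [-0.5, -0.5, 0.6]
grip_width: 0.0425
```

Emit:
{"op": "step_arm", "data": {
  "commands": [
    [1, 0, 0, 0, 0],
    [1, 0, 0, 0, 0],
    [1, 0, 0, -0.02, 0],
    [1, 0, 0, -0.05, 0],
    [1, 0, 0, -0.075, 0]
  ]
}}

```text
time: 42.93
tcp_pos: [0.6556, 0.0912, 0.2544]
orientation: [0.0, 1.0, 0.005, -0.001]
contact_force: [0.8, -0.8, -0.9]
grip_width: 0.0426
```

```bash
python3 - <<'E'
from h import *
st(); held(); plan(*bay(3),.255,-93.4)
E
```

```text
t 42.93 p [0.6556 0.0912 0.2544] yaw -89.5 F [ 0.8 -0.8 -0.9] w 0.0426 q [0.09 0.28 1.29 0.   1.58 1.65]
  held px [227 193] [330 351] [ 5.3  1.  78.2 40.3  0.1]
plan [-0.177   0.2954  0.0054] 0.0218 q [0.09 0.27 1.28 0.   1.58 1.65] t 42.98
```

Emit:
{"op": "step_arm", "data": {
  "commands": [
    [1, -0.018, 0.03, 0, 0.005],
    [1, -0.038, 0.064, 0, 0.01],
    [1, -0.059, 0.098, 0, 0.015],
    [1, -0.079, 0.132, 0, 0.02],
    [1, -0.1, 0.166, 0, 0.022],
    [1, -0.12, 0.2, 0, 0.022],
    [1, -0.14, 0.234, 0, 0.022],
    [1, -0.16, 0.267, 0, 0.022],
    [1, -0.172, 0.287, 0, 0.022],
    [1, -0.177, 0.295, 0, 0.022]
  ]
}}

```text
time: 43.82
tcp_pos: [0.4798, -0.208, 0.2541]
orientation: [0.0, 0.999, -0.032, -0.0]
contact_force: [0.5, 0.3, -2.2]
grip_width: 0.0426
```

Emit:
{"op": "step_arm", "data": {
  "commands": [
    [1, 0, 0, 0.015, 0],
    [1, 0, 0, 0.025, 0],
    [1, 0, 0, 0.025, 0],
    [1, 0, 0, 0.025, 0]
  ]
}}

```text
time: 44.15
tcp_pos: [0.4816, -0.2046, 0.2282]
orientation: [-0.001, 1.0, -0.03, -0.001]
contact_force: [0.1, -0.1, -1.1]
grip_width: 0.0424
```

```bash
python3 - <<'E'
from h import *
st(); b=bay(3); plan(b[0]+.0005,b[1],.1852,-93.4)
E
```

```text
t 44.15 p [ 0.4816 -0.2046  0.2282] yaw -93.4 F [ 0.1 -0.1 -1.1] w 0.0424 q [-0.47 -0.08  1.71  0.    1.51  1.16]
plan [0.0015 0.0011 0.043 ] 0.0001 q [-0.47 -0.08  1.71  0.    1.51  1.16] t 44.15
```

Emit:
{"op": "step_arm", "data": {
  "commands": [
    [1, 0.0015, 0.001, 0.012, 0],
    [1, 0.0015, 0.001, 0.024, 0],
    [1, 0.0015, 0.001, 0.032, 0],
    [1, 0.0015, 0.001, 0.037, 0],
    [1, 0.0015, 0.001, 0.04, 0],
    [1, 0.0015, 0.001, 0.042, 0],
    [1, 0.0015, 0.001, 0.043, 0],
    [1, 0.0015, 0.001, 0.0435, 0],
    [1, 0.0015, 0.001, 0.0435, 0]
  ]
}}

```text
time: 44.9
tcp_pos: [0.4831, -0.2066, 0.1865]
orientation: [0.0, 1.0, -0.03, 0.0]
contact_force: [0.4, 0.1, -2.2]
grip_width: 0.0425
```

Emit:
{"op": "step_arm", "data": {
  "commands": [
    [1, 0, 0, 0.0008, 0],
    [1, 0, 0, 0.0015, 0],
    [1, 0, 0, 0.0015, 0],
    [0.4, 0, 0, 0.0015, 0],
    [0.36, 0, 0, 0.0015, 0],
    [0.34, 0, 0, 0.0015, 0],
    [0.34, 0, 0, -0.01, 0],
    [0.34, 0, 0, -0.045, 0],
    [0.34, 0, 0, -0.085, 0],
    [0.34, 0, 0, -0.12, 0]
  ]
}}

```text
time: 45.73
tcp_pos: [0.4828, -0.2064, 0.309]
orientation: [0.0, 1.0, -0.03, 0.0]
contact_force: [1.3, -0.0, 0.7]
grip_width: 0.0563
```

Emit:
{"op": "step_arm", "data": {
  "commands": [
    [0.34, -0.09, 0.03, -0.05, 0],
    [0.34, -0.09, 0.03, -0.05, 0],
    [0.34, -0.09, 0.03, -0.05, 0],
    [0.34, -0.09, 0.03, -0.05, 0],
    [0.34, -0.09, 0.03, -0.05, 0]
  ]
}}

```text
time: 46.15
tcp_pos: [0.3907, -0.2313, 0.3584]
orientation: [0.001, 1.0, -0.031, 0.002]
contact_force: [-0.1, -0.1, -0.8]
grip_width: 0.0564
```

```bash
python3 - <<'E'
from h import *
st(); c=bot.calibration("wrist"); im=bot.read_camera("wrist"); sc=bot.read_camera("scene"); it=bot.read_camera("top")
import pickle; pickle.dump(c,open("w20.pkl","wb"))
for n,i in (("w20",im),("s20",sc),("top20",it)): cv2.imwrite(f"pics/{n}.png",i[:,:,::-1])
s=cv2.resize(sc[120:400,170:500],(396,336)); t=cv2.resize(it[140:320,130:450],(404,227))
o=np.zeros((600,800,3),np.uint8); o[:336,:396]=s; o[:227,396:]=t; w=cv2.resize(im[0:360],(404,260)); 
o[340:600,396:]=w; o[340:600,:396]=cv2.resize(sc[130:215,190:305],(396,260),interpolation=cv2.INTER_CUBIC)
cv2.imwrite("pics/final.png",o[:,:,::-1])
E
```

```text
t 46.15 p [ 0.3907 -0.2313  0.3584] yaw -93.5 F [-0.1 -0.1 -0.8] w 0.0564 q [-0.61 -0.31  1.69  0.    1.76  1.02]
```

View pics/final.png

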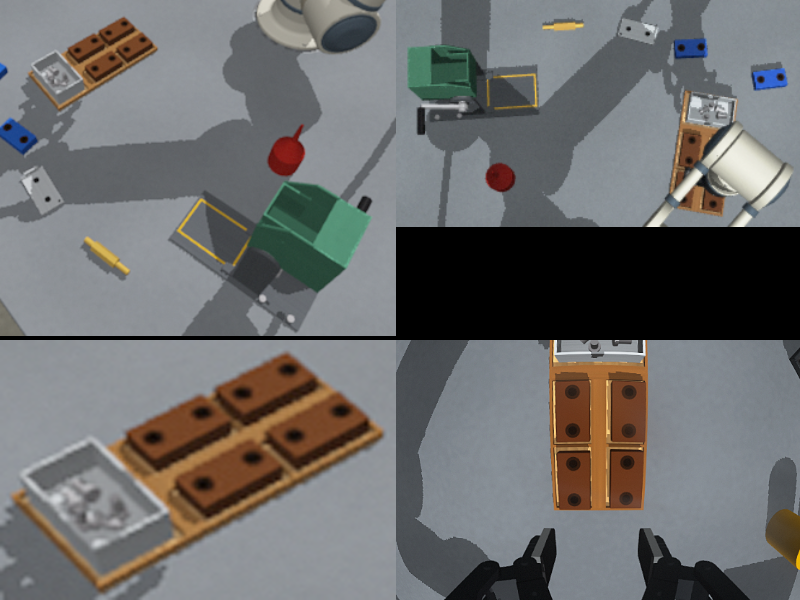

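```bash
python3 - <<'E'
from h import *
import pickle
def corners(I,k):
    hsv=cv2.cvtColor(I.copy(),cv2.COLOR_RGB2HSV).astype(int); g=((hsv[...,0]>60)&(hsv[...,0]<95)&(hsv[...,1]>90)).astype(np.uint8)
    if k=="scene": g[:260]=0
    else: g[:160]=0;g[230:]=0;g[:,200:]=0
    c=max(cv2.findContours(g,0,1)[0],key=cv2.contourArea)[:,0]
    return {n:tuple(c[np.argmax(c@np.array(d))]) for n,d in {"R":(1,0),"L":(-1,0),"T":(0,-1),"B":(0,1),"TR":(1,-1),"BL":(-1,1)}.items()}
for k,a,b in (("scene","scene0","s20"),("top","top0","top20")):
    A=cv2.imread(f"pics/{a}.png")[:,:,::-1];Bm=cv2.imread(f"pics/{b}.png")[:,:,::-1]; print(k,corners(A,k),corners(Bm,k))
    r=(slice(275,360),slice(425,490)) if k=="scene" else (slice(170,248),slice(136,160))
    f=lambda I:cv2.cvtColor(I[r].copy(),cv2.COLOR_RGB2GRAY).astype(np.float32)
    print("shift",cv2.phaseCorrelate(f(A),f(Bm),cv2.createHanningWindow(f(A).shape[::-1],cv2.CV_32F)))
c=pickle.load(open("w20.pkl","rb")); im=cv2.imread("pics/w20.png")[:,:,::-1].copy()
h,s,v=[x.astype(int) for x in cv2.split(cv2.cvtColor(im,cv2.COLOR_RGB2HSV))]
m=(((h<12)|(h>172))&(s>100)&(v<150)).astype(np.uint8); m=cv2.morphologyEx(m,cv2.MORPH_OPEN,np.ones((7,7),np.uint8))
a=np.radians(BY); R2=np.array([[np.cos(a),np.sin(a)],[-np.sin(a),np.cos(a)]])
for q in cv2.findContours(m,0,1)[0]:
    if cv2.contourArea(q)>1200:
        r=rect(ray2plane(c,q[:,0],.026,True)); print(r,"board-local",(R2@(r[:2]/1e3-B)*1e3).round(1))
E
```

```text
scene {'R': (np.int32(477), np.int32(299)), 'L': (np.int32(377), np.int32(321)), 'T': (np.int32(405), np.int32(271)), 'B': (np.int32(434), np.int32(362)), 'TR': (np.int32(477), np.int32(299)), 'BL': (np.int32(377), np.int32(324))} {'R': (np.int32(478), np.int32(302)), 'L': (np.int32(377), np.int32(323)), 'T': (np.int32(407), np.int32(271)), 'B': (np.int32(433), np.int32(362)), 'TR': (np.int32(478), np.int32(301)), 'BL': (np.int32(377), np.int32(324))}
shift ((0.38643913502721716, 1.1708930327581797), 0.8983379212426551)
top {'R': (np.int32(193), np.int32(216)), 'L': (np.int32(141), np.int32(178)), 'T': (np.int32(158), np.int32(176)), 'B': (np.int32(151), np.int32(218)), 'TR': (np.int32(188), np.int32(179)), 'BL': (np.int32(141), np.int32(208))} {'R': (np.int32(193), np.int32(216)), 'L': (np.int32(140), np.int32(178)), 'T': (np.int32(158), np.int32(176)), 'B': (np.int32(150), np.int32(218)), 'TR': (np.int32(187), np.int32(179)), 'BL': (np.int32(140), np.int32(209))}
shift ((-0.28016377569663753, 0.34878247859854383), 0.9024299542109172)
[ 390.3 -201.7   80.5   43.5   -3.4] board-local [-97.2  34.5]
[ 387.9 -271.8   80.4   44.2   -3.5] board-local [-95.5 -35.6]
[ 478.2 -278.5   78.    43.1   -2.7] board-local [ -4.9 -37. ]
[ 482.6 -207.3   78.5   43.4   -3.7] board-local [-4.7 34.4]
```

```bash
python3 - <<'E'
from h import *
ex=np.array([-.1874,.9823,0]); ey=np.array([-.9823,-.1874,0]); A=np.array([.5625,.3376,.15])
def proj(c,p):
    d=Q(c["rotation"]).inv().apply(p-np.asarray(c["eye"])); K=c["camera_matrix"]; return np.array([K[0,0]*d[0]/d[2]+K[0,2],K[1,1]*d[1]/d[2]+K[1,2]])
def pt(x,y,z,t): # rotate forward (to -x) by t
    return A+(x*np.cos(t)-z*np.sin(t))*ex+y*ey+(z*np.cos(t)+x*np.sin(t))*np.array([0,0,1])
for cam in ("top","scene"):
    c=bot.calibration(cam)
    for n,p in {"grip":(.0845,.098,.031),"backtopL":(.088,.043,.125),"backtopR":(.088,-.043,.125),"backlow":(.088,-.043,0)}.items():
        print(cam,n,proj(c,pt(*p,0)).round(1),"shift for -0.05:",(proj(c,pt(*p,-.05))-proj(c,pt(*p,0))).round(2))
def patch(a,b,r):
    f=lambda n:cv2.cvtColor(cv2.imread(f"pics/{n}.png")[r],cv2.COLOR_BGR2GRAY).astype(np.float32)
    print(cv2.phaseCorrelate(f(a),f(b),cv2.createHanningWindow(f(a).shape[::-1],cv2.CV_32F)))
patch("top0","top20",np.s_[216:256,136:166]); patch("top0","top20",np.s_[166:228,130:160]); patch("scene0","s20",np.s_[275:310,455:500]); patch("scene0","s20",np.s_[335:375,415:455])
patch("scene0","s20",np.s_[320:400,270:350])
E
```

```text
top grip [149.  236.4] shift for -0.05: [-0.12  0.32]
top backtopL [138. 209.] shift for -0.05: [-1.87  0.57]
top backtopR [138.  177.4] shift for -0.05: [-1.84  0.66]
top backlow [150.3 190.3] shift for -0.05: [0.44 0.41]
scene grip [469.5 296.5] shift for -0.05: [-0.12  1.29]
scene backtopL [480.1 301.4] shift for -0.05: [2.51 3.2 ]
scene backtopR [458.6 344.3] shift for -0.05: [2.72 3.29]
scene backlow [433.8 364. ] shift for -0.05: [-0.8   0.55]
((-0.43752756444404817, 0.17376721602884615), 0.9777418561776479)
((-0.7707465842913255, 0.12358264802092478), 0.6659892986218134)
((0.6347802918034837, 0.730401441708576), 0.9516902193611051)
((-0.5043720530887015, 1.1448106551207253), 0.8531768238544464)
((0.2709256389180581, -0.2104849334233876), 0.879932034611702)
```

```bash
python3 - <<'E'
from h import *
for a in ("scene0","s3","s20"):
    I=cv2.imread(f"pics/{a}.png"); hsv=cv2.cvtColor(I,cv2.COLOR_BGR2HSV).astype(int); r=hsv[275:325,395:455]; print(a,"grey px inside bin",int(((r[...,1]<50)&(r[...,2]>90)).sum()))
for a in ("top0","top3","top20"):
    hsv=cv2.cvtColor(cv2.imread(f"pics/{a}.png"),cv2.COLOR_BGR2HSV).astype(int); r=hsv[182:208,158:188]; print(a,int(((r[...,1]<50)&(r[...,2]>80)).sum()))
st(); bot.finish_job()
E
```

```text
scene0 grey px inside bin 262
s3 grey px inside bin 162
s20 grey px inside bin 155
top0 42
top3 259
top20 0
t 46.3 p [ 0.3919 -0.2308  0.3554] yaw -93.4 F [ 0.1  0.9 -1.1] w 0.0563 q [-0.61 -0.31  1.69  0.    1.76  1.02]
the job is handed in; nothing more can be done
```

The relining kit is made up and handed in at about 46 s of the 208 s allowed. No verdict was reported.

**What I did:**
- I stood the tin in the yellow outline and swung the bin over to its stop. I then swung the bin back up.
- The tin went into the crosswise compartment with its rivets, and each of the four brown blocks went into its own compartment.
- The blue look-alike blocks, the plug gauge, the pad template and the oil can were left alone.

**What the last checks showed:**
- **Tin:** it sits within about 1 mm of the compartment's centre. I counted 5 rivets in it, and no stray rivets showed in the pictures.
- **Blocks:** the wrist camera showed them flat, within about 2 mm of the compartment centres. None was knocked aside and no grip slipped.
- **Bin empty:** the final top view shows no rivet in the bin. The scene-camera pixel count was inconclusive because its window took in background. An earlier top-view count was also no use, as the arm was over the bin.

**What did not match exactly:** image comparison puts the bin about 0.02–0.03 rad (1–2°) further back than where it started. When I let go of the lever, the gripper was about 6 mm lower than at the start. I judged the bin upright and did not correct it.

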